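# Hold a spring clip open over a recipe card

## Task

Pick up the red spring clip by its two handles, squeeze it wide open and gently lower it over the middle of the top edge of the yellow recipe card, square to the card, until its jaws hang about 2 cm down past the edge, one on each side and neither touching the card. Finish holding it there, squeezed wide open, so that I can slip a shopping list in beside the card: do not let go. Leave both card stands and everything else where they are.

Things in the scene. Friction and masses are not known exactly. Their poses are not given: they have to be found in the camera images.
- clip: Red bulldog-style spring clip, about 90 g, 60 wide (x, along the steel pivot) x 52 (y, over the two handles) x 94 high, standing upright on its shut jaws. Origin: between the lips, at its underside; z up, from jaws to handles. Same both ways round. Pivot (radius 6) 40 above the origin: jaws hang below it, handles rise above it in a V. The frame stays midway between the two legs.
- clip_grip (a point): midway between the rolled tips of the clip's two handles, 90 above its underside: round bars of radius 4, 28 long in the clip's x, 52 apart over their outsides when shut; squeeze them together along the clip's y (they rise about 4). Axes as the clip's.
- clip_mouth (a point): point midway between the lips of the two jaws, at the clip's underside (same point as the clip's origin); it stays midway when they open. Axes as the clip's.
- clip_jaw (a joint): opening angle of each jaw (both turn evenly): 0 shut, 0.32 rad at the stop; over 0.2 is wide open. Spring-loaded to shut: each handle needs 4 N to begin to move, 9 N at the stop; it snaps shut if let go. At 0.2 rad the lips are 16 apart and the handle tips 31 over their outsides; at 0.32 rad 25 and 19.
- yellow_stand: Wooden block 56 x 124 x 22 high with a stiff YELLOW recipe card upright in its slot (card 4 thick, 110 wide, top edge 115 above the worktop), loose, 0.7 kg. Origin: centre of the block's underside; x is square to the card's face, y runs along the card, z up.
- yellow_stand_edge (a point): middle of the yellow card's top edge, 115 above the worktop, half-way through its 4 thickness. Axes as the stand's: x through the card, y along the edge.
- blue_stand: Another stand of the same size with a BLUE card; not to be used or moved. Origin and axes as the yellow one's.
- salt_shaker: bystander: salt shaker, 44 wide, 90 high; origin at the centre of its underside
- pepper_mill: bystander: dark wooden pepper mill, 58 wide, 160 high; origin at the centre of its underside
- mug: bystander: pale grey mug, 88 x 128 x 100 high; origin at the centre of its underside
There are look-alikes about, which are no part of the job. Of the things that look like the clip, take the one that is farthest to the robot's right at the start.

How it is judged:
By the outcome, as a careful person would: the job done as asked, in the order asked, and still so for the second after the job is handed in, while the arm keeps its last pose, push and grip.
It also fails if it takes over 38 s, if anything falls off the work surface, if the arm or the gripper's body presses on something with over 40 N, if the wrist force passes 120 N, or if a joint passes its speed limit or range.

## Robot

A 6-joint arm with a two-finger parallel gripper is mounted at the origin on a cart in front of the work surface, level with it; the furniture and walls round the work are solid. World frame = base frame: x ahead of the robot, y to its left, z up, the work surface at z = 0. Lengths are in m, angles in rad, forces in N, time in s.
With the tool pointing down it reaches from about 0.375 to 0.9 m from the base axis. Payload 3.1 kg.
Tool frame: the origin (TCP) lies midway between the tips of the shut fingers; the grasp point (between the pads) lies pinch_z behind it (pinch_z is the distance from the TCP to the grasp point, in m); y points along the fingers, z is the direction in which the jaws open and shut, and the axes are right-handed (so a half turn about y gives the same grasp; the last joint's range is limited). The gripper opens to 87 mm and grips with 3 to 60 N. Pads are 19 mm wide; open, the fingers measure 117 mm over their backs; the gripper's body (75 mm by 190 mm) begins 51 mm behind the grasp point.
Start: joints at [-1.347, 0.527, 1.433, -0, 1.181, -0.178], TCP at [0.244, -0.575, 0.202] pointing down, gripper open.
Joint ranges: [-3.08, 3.08], [-0.75, 2.2], [0.22, 2.44], [-1.43, 4.57], [0, 2.65], [-2.85, 2.85]. Speed limits (rad/s): [2.79, 2.79, 3.14, 3.14, 3.14, 3.14].

## Interface

Orientations are given as a unit quaternion [x, y, z, w].
In Python, from rig import get_obs, camera, hand_in, pinch_z gives the robot as it stands. The module is installed in compiled form; this text tells all that it offers.
- The arm moves only by the tool arm_command, never from a script. Its argument "plan" is a list of rows, each a list of 2 entries, a list of its own where there are three numbers: the shift along the world's x, y, z in units of 25 mm (1.0 is 25 mm), then the turn about the world's z in units of 5 degrees (1.0 is 5 degrees). A call has 1 to 5 rows; each row is the pose to reach, as a shift and turn from the pose commanded when the call began; what a row does not reach only later rows make up. A row lasts 1/10 s, in which the tool goes at most 50 mm and 8.59 degrees, less where a joint would pass 70% of its speed; a pose out of reach is approached as far as the arm can. A call with a gripper value outside its range is refused whole. "fingers" is the opening, from -1 (shut) to 1 (fully open), set as the call begins (left out, the last holds). The fingers move at their own pace and stop on an object; "force" is the grip in N (left out, the last holds). Time passes only in rows, so rows that repeat a pose let the fingers close. It gives the time, the measured TCP pose, the force and the opening at its end, in the units of the state.
- get_obs(): the state, without advancing time (a new reading comes with each control period).
- camera(name): name is "side" or "top"; returns a dict with "pixels" (400x640x3 uint8, red, green, blue), "camera_matrix" (3x3 intrinsics, pixels), "distortion" ([k1, k2, p1, p2, k3] as OpenCV has them; the pictures are not rectified), "R" (3x3) and "t" (3): a world point X has camera coordinates R X + t. Camera axes: x right, y down, z forward; pixel columns grow to the right and rows downward; lengths in m; the calibration is good to about 2 mm. A picture is of the moment at which its call begins. There is no depth.
- hand_in(): hands the job in, once; it reports no verdict.
The state is a dict: "time": time; "q": joint angles; "joint_velocities": joint speeds; "joint_torque": joint torques, N m; "position": TCP position; "tool_rot": TCP orientation; "ft_force": force on the tool from outside, world axes, zero at the start; "moment": the same for the moment, N m; "grip_width": finger opening in m.
Only numpy, scipy, OpenCV 4.12 (cv2) and the standard library are available. Lean on these libraries where they do the work, as an engineer would, in place of code of your own. Each camera call takes 0.05 s, during which the arm holds its last target.

## Working session

There is one attempt and no reset: what is moved stays moved. The work goes in short steps, Python scripts to look and compute and a tool call to move; the robot and the scene stay as the last step left them, time stands still between calls to the robot, and variables do not carry over. Pictures are saved under pics/ and viewed, and the job is handed in when it is done.

Besides the shell and the picture viewer there is one more tool, called after "Emit:" by a JSON object that holds its "name" and its "arguments", one argument or row to a line. arm_command: Moves the arm, as the interface text tells. Its arguments: {"type":"object","properties":{"plan":{"type":"array"},"fingers":{"type":"number"},"force":{"type":"number"}},"required":["plan"]}

```bash
mkdir -p pics
python3 - <<'E'
from rig import get_obs, camera, pinch_z
import cv2, numpy as np, pickle
print(pinch_z); o=get_obs(); print(o)
for n in ("side","top"):
    c=camera(n); pickle.dump(c,open(f"{n}0.pkl","wb"))
    cv2.imwrite(f"pics/{n}0.png",c["pixels"][:,:,::-1])
    print(n,c["camera_matrix"],c["distortion"],c["R"],c["t"], -c["R"].T@c["t"])
E
```

```text
0.0187
{'time': 0.0, 'q': array([-1.34747053e+00,  5.28466946e-01,  1.43391011e+00, -8.49783632e-06,
        1.18139507e+00, -1.78490172e-01]), 'joint_velocities': array([-0.00111729, -0.00158412,  0.000364  ,  0.00133278, -0.00116712,
       -0.00119599]), 'joint_torque': array([-5.29812842e-04, -4.40039062e+01, -1.76592278e+01,  6.31661760e-02,
        5.79477358e-02, -1.60171389e-04]), 'position': array([ 0.24428598, -0.57443301,  0.20146873]), 'tool_rot': array([-0.14113071,  0.69365355, -0.69211294,  0.1410906 ]), 'ft_force': array([ 0.17794046,  0.28039858, -0.01398551]), 'moment': array([0.03694469, 0.00382188, 0.00813587]), 'grip_width': 0.08658520354807328}
side [[419.71776305   0.         322.06194896]
 [  0.         419.71776305 189.75030513]
 [  0.           0.           1.        ]] [-0.06649451  0.          0.          0.          0.        ] [[-0.9856069  -0.167486   -0.02296673]
 [-0.03912912  0.35817946 -0.93283245]
 [ 0.16446259 -0.91850744 -0.35957773]] [0.55999952 0.08235085 1.61002959] [0.29037207 1.54311985 0.66861168]
top [[430.88050493   0.         318.4642511 ]
 [  0.         430.88050493 193.43905369]
 [  0.           0.           1.        ]] [0.0035547 0.        0.        0.        0.       ] [[ 0.12279333 -0.99242507  0.00377887]
 [-0.97248167 -0.12108362 -0.19904312]
 [ 0.19799294  0.02076628 -0.97998345]] [0.06753868 0.5971862  1.40605301] [0.29407076 0.11013805 1.49651926]
```

View pics/side0.png

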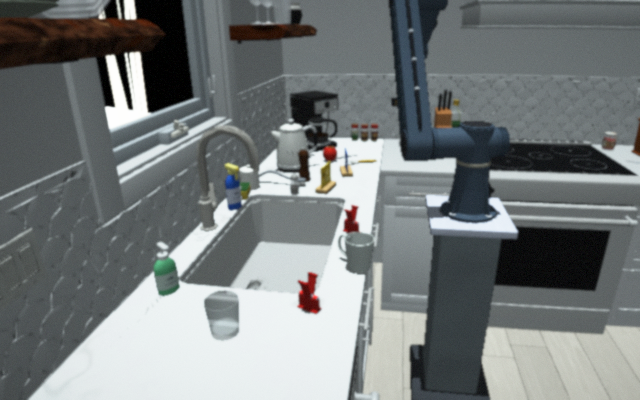

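View pics/top0.png

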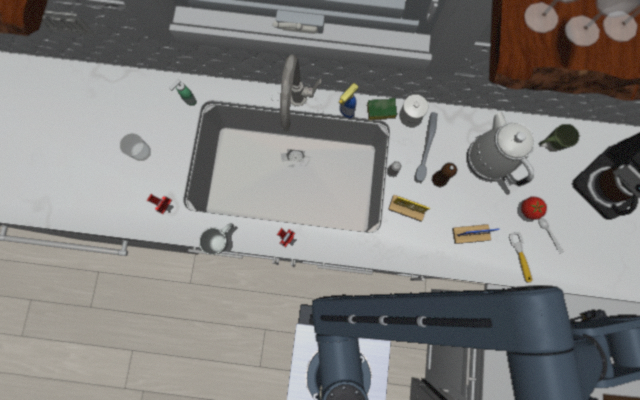

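The pictures show two red clips, top (161,204) / side (310,293) and top (287,237) / side (352,222). The red round thing at top (535,208) looks like a tomato. The robot's right is -y, which is image right in the top view, so the clip at top (287,237) fits. I'll confirm it in an enlarged crop.

```bash
cat > h.py <<'E'
import cv2, numpy as np, pickle
def load(n,k): return pickle.load(open(f"{n}{k}.pkl","rb"))
def ray(c,uv):
    p=cv2.undistortPoints(np.array([[uv]],float),c["camera_matrix"],c["distortion"])[0,0]
    d=c["R"].T@np.array([p[0],p[1],1.]); return -c["R"].T@c["t"], d/np.linalg.norm(d)
def onplane(c,uv,z):
    o,d=ray(c,uv); return o+d*(z-o[2])/d[2]
def tri(c1,u1,c2,u2):
    o1,d1=ray(c1,u1);o2,d2=ray(c2,u2)
    A=np.stack([d1,-d2],1); s=np.linalg.lstsq(A,o2-o1,rcond=None)[0]
    a=o1+s[0]*d1;b=o2+s[1]*d2
    return (a+b)/2, np.linalg.norm(a-b)
def proj(c,X):
    return cv2.projectPoints(np.array([X],float),cv2.Rodrigues(c["R"])[0],c["t"],c["camera_matrix"],c["distortion"])[0][0,0]
def crop(c,x,y,w,h,s,fn):
    im=cv2.resize(c["pixels"][y:y+h,x:x+w,::-1],None,fx=s,fy=s,interpolation=cv2.INTER_CUBIC)
    for i in range(0,w,10):cv2.line(im,(i*s,0),(i*s,8 if i%50 else 16),(0,255,0),1)
    for i in range(0,h,10):cv2.line(im,(0,i*s),(8 if i%50 else 16,i*s),(0,255,0),1)
    cv2.imwrite(fn,im)
E
python3 - <<'E'
from h import *
t=load("top",0);s=load("side",0)
a=cv2.resize(t["pixels"][215:260,260:320,::-1],None,fx=6.5,fy=6.5,interpolation=cv2.INTER_CUBIC)
b=cv2.resize(s["pixels"][198:243,325:385,::-1],None,fx=6.5,fy=6.5,interpolation=cv2.INTER_CUBIC)
cv2.imwrite("pics/c0.png",np.hstack([a,b]))
a=cv2.resize(t["pixels"][180:260,380:500,::-1],None,fx=6,fy=6,interpolation=cv2.INTER_CUBIC)
cv2.imwrite("pics/c1.png",a)
a=cv2.resize(s["pixels"][135:215,280:400,::-1],None,fx=6,fy=6,interpolation=cv2.INTER_CUBIC)
cv2.imwrite("pics/c2.png",a)
for n,c in (("top",t),("side",s)):
    h=cv2.cvtColor(c["pixels"],cv2.COLOR_RGB2HSV)
    m=(((h[...,0]<6)|(h[...,0]>174))&(h[...,1]>150)&(h[...,2]>60)).astype(np.uint8)
    k,l,st,ce=cv2.connectedComponentsWithStats(m)
    for i in range(1,k):
        if st[i,4]>15: print(n,"red",st[i],ce[i])
E
```

```text
top red [149 195  10   9  45] [153.53333333 199.17777778]
top red [156 197  15  16  80] [163.0375 204.4625]
top red [522 198  24  21 316] [532.56012658 208.01582278]
top red [279 230   6   8  29] [281.5862069  233.24137931]
top red [282 231  12  15  52] [288.42307692 238.59615385]
side red [324 147  12  13 125] [329.264 152.96 ]
side red [345 207  13  25 191] [350.82722513 220.96335079]
side red [299 273  20  40 465] [308.41505376 295.1655914 ]
```

View pics/c0.png

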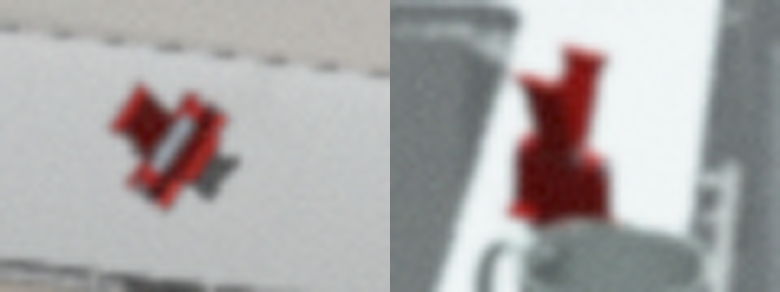

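View pics/c1.png

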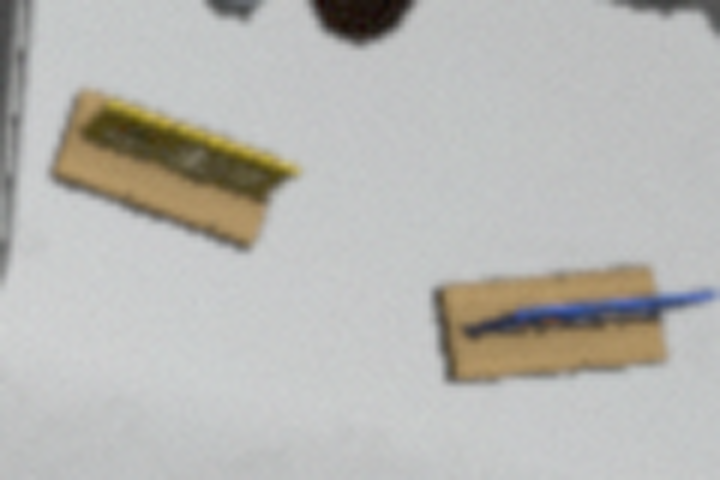

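View pics/c2.png

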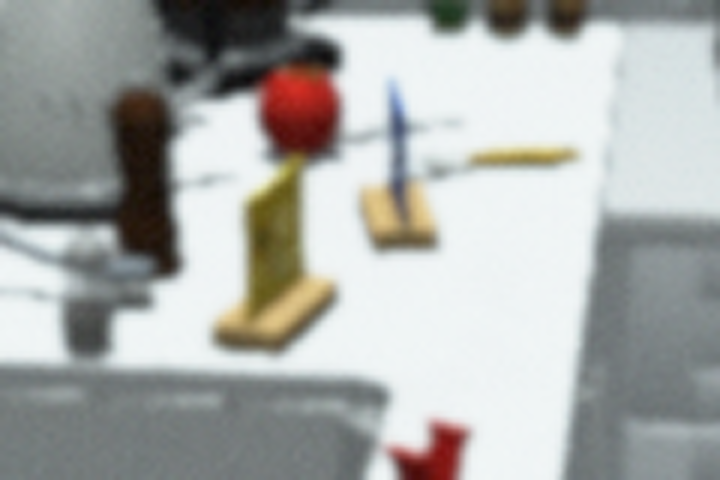

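Run:
```python
from h import *
t=load("top",0);s=load("side",0)
print("cen",tri(t,(286.5,237),s,(351,218)))
for z in (0,.04,.09): print(z,onplane(t,(286.5,237),z))
crop(t,268,222,36,30,20,"pics/d0.png"); crop(s,335,198,40,40,14,"pics/d1.png")
# stands
print("yellow edge ends", [onplane(t,p,.115) for p in ((380+105/6,180+102/6),(380+297/6,180+172/6))])
```

```text
cen (array([0.4256222 , 0.22869464, 0.05339068]), np.float64(0.0017788966475944217))
0 [0.42956461 0.23301962 0.        ]
0.04 [0.42594304 0.22973516 0.04      ]
0.09 [0.42141607 0.22562958 0.09      ]
yellow edge ends [array([ 0.59331842, -0.11837199,  0.115     ]), array([ 0.56765674, -0.22498974,  0.115     ])]
```

View pics/d0.png

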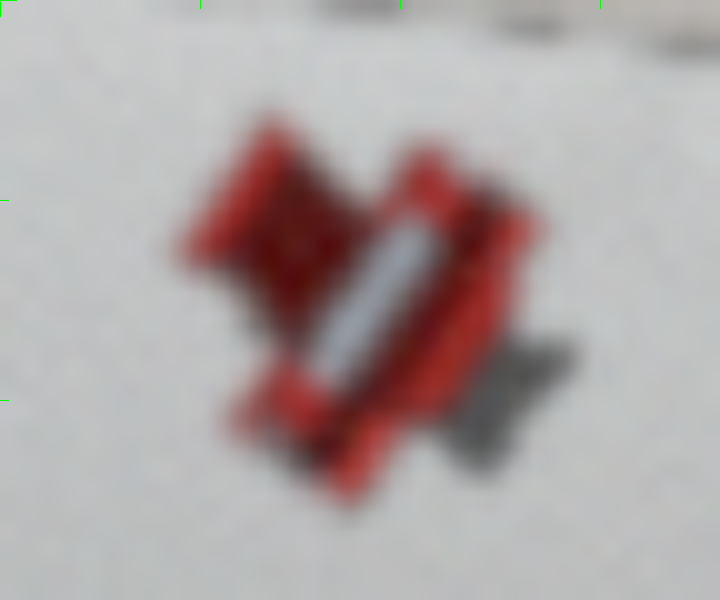

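View pics/d1.png

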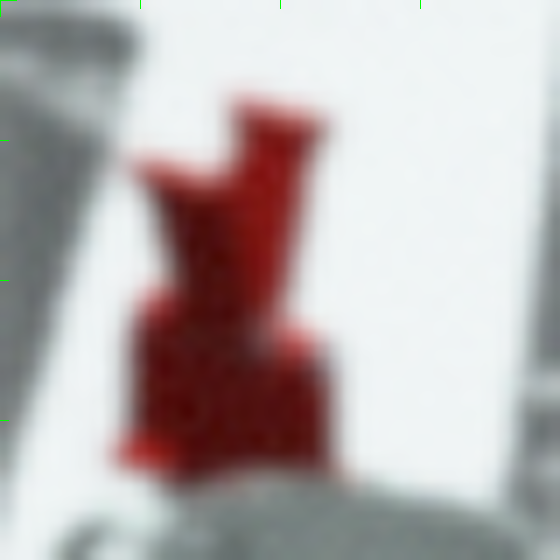

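Run:
```python
from h import *
t=load("top",0);s=load("side",0)
T=lambda x,y:(268+(x+.5)/20-.5,222+(y+.5)/20-.5)
S=lambda x,y:(335+(x+.5)/14-.5,198+(y+.5)/14-.5)
L=tri(t,T(232,190),s,S(180,172)); R=tri(t,T(465,330),s,S(280,110))
print(L,R)
# ends of bars
print("L bar ends", onplane(t,T(272,130),.09),onplane(t,T(195,248),.09))
a=onplane(t,T(272,130),.09)-onplane(t,T(195,248),.09); print(np.hypot(*a[:2]),np.degrees(np.arctan2(a[1],a[0])))
a=onplane(t,T(420,225),.046)-onplane(t,T(328,375),.046); print("rod",np.hypot(*a[:2]),np.degrees(np.arctan2(a[1],a[0])))
l=onplane(t,T(232,190),.092);r=onplane(t,T(465,330),.092);print(l,r,(l+r)/2,np.hypot(*(l-r)[:2]),np.degrees(np.arctan2(*(l-r)[1::-1])))
print("rodc",onplane(t,T(374,300),.046))
# jaw body length
a=onplane(t,T(425,160),.04)-onplane(t,T(255,420),.04);print(np.hypot(*a[:2]),np.degrees(np.arctan2(a[1],a[0])))
a=onplane(t,T(530,230),.02)-onplane(t,T(350,495),.02);print(np.hypot(*a[:2]),np.degrees(np.arctan2(a[1],a[0])))
```

```text
(array([0.43690213, 0.25180862, 0.09404554]), np.float64(0.0009811347030905212)) (array([0.41782443, 0.21095502, 0.09393837]), np.float64(0.0032810218491957904))
L bar ends [0.44837215 0.24714234 0.09      ] [0.42765723 0.25691185 0.09      ]
0.022903085434850548 -25.249353287556026
rod 0.029419187297437754 -23.828566427447306
[0.43760326 0.25205214 0.092     ] [0.41964238 0.21119381 0.092     ] [0.42862282 0.23162298 0.092     ] 0.0446317860470403 66.27022819672557
rodc [0.42686926 0.23038049 0.046     ]
0.05214150030176447 -25.46779493124752
0.054409310948756326 -26.62886383848422
```

Run:
```python
from h import *
from rig import get_obs
from scipy.spatial.transform import Rotation as Ro
print(Ro.from_quat(get_obs()["tool_rot"]).as_matrix().round(3))
t=load("top",0);s=load("side",0)
crop(t,388,188,50,40,15,"pics/e0.png"); crop(s,310,155,34,42,14,"pics/e1.png")
```

```text
[[-0.92  -0.     0.391]
 [-0.391  0.002 -0.92 ]
 [-0.    -1.    -0.002]]
```

View pics/e0.png

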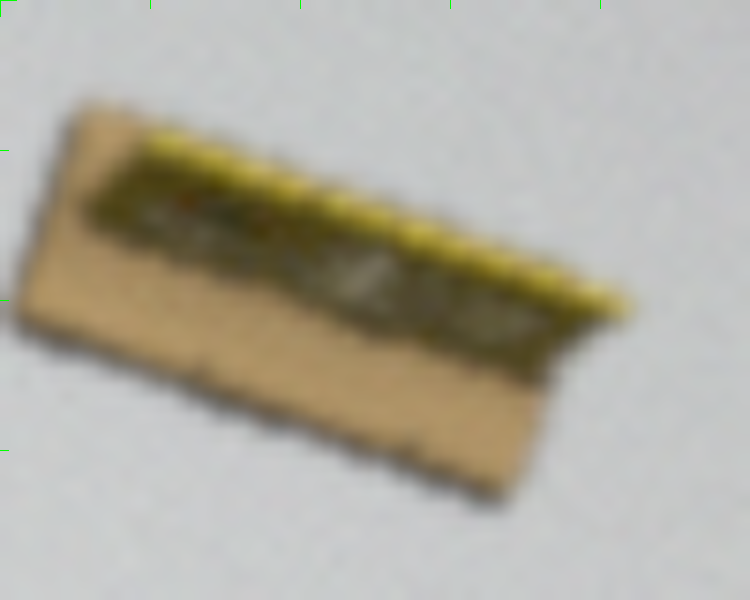

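View pics/e1.png

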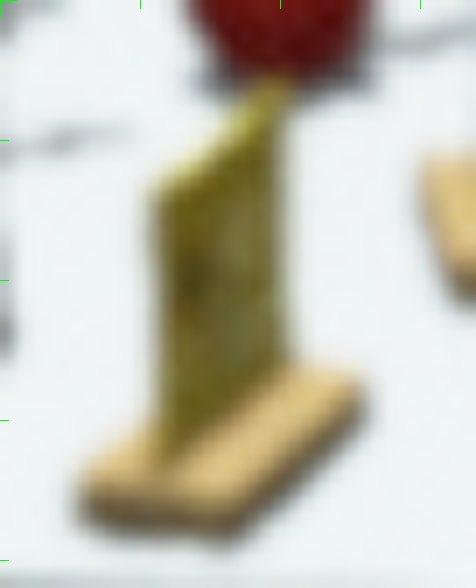

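Run:
```python
from h import *
t=load("top",0);s=load("side",0)
h=cv2.cvtColor(t["pixels"],cv2.COLOR_RGB2HSV)
sub=(h[...,0]>22)&(h[...,0]<34)&(h[...,1]>120)&(h[...,2]>120)
m=np.zeros_like(sub);m[185:215,390:435]=sub[185:215,390:435]
ys,xs=np.nonzero(m); w=h[ys,xs,1].astype(float)-100
vx,vy,x0,y0=cv2.fitLine(np.stack([xs,ys],1).astype(np.float32),cv2.DIST_HUBER,0,.01,.01).ravel()
print(len(xs),vx,vy,x0,y0,xs.min(),xs.max())
u=lambda x:(x,y0+(x-x0)*vy/vx)
T=lambda x,y:(388+(x+.5)/15-.5,188+(y+.5)/15-.5)
S=lambda x,y:(310+(x+.5)/14-.5,155+(y+.5)/14-.5)
a,b=T(143,141),T(632,307)
print(a,u(a[0]),b,u(b[0]))
A=onplane(t,u(a[0]),.115);B=onplane(t,u(b[0]),.115)
print(A,B,(A+B)/2,np.linalg.norm(A-B),np.degrees(np.arctan2(*(A-B)[1::-1])))
print(tri(t,a,s,S(160,190)),tri(t,b,s,S(277,88)))
# long block bottom-front edge for yaw (z~0.011) 
p,q=onplane(t,T(15,318),0.0),onplane(t,T(505,500),.0);print(np.linalg.norm(p-q),np.degrees(np.arctan2(*(p-q)[1::-1])))
P=[onplane(t,T(*c),.022) for c in ((82,103),(20,305),(512,485))]
print("block",P, "len",np.linalg.norm(P[1]-P[2]),np.linalg.norm(P[0]-P[1]),"cen",(P[0]+P[2])/2,np.degrees(np.arctan2(*(P[1]-P[2])[1::-1])))
```

```text
40 0.93985534 0.34157282 412.65 202.375 398 428
(397.06666666666666, 196.93333333333334) (397.06666666666666, np.float32(196.71153)) (429.6666666666667, 208.0) (429.6666666666667, np.float32(208.55939))
[ 0.59410096 -0.11688265  0.115     ] [ 0.5680766  -0.22550235  0.115     ] [ 0.58108878 -0.1711925   0.115     ] 0.11169381306347463 76.52639723846953
(array([ 0.59145878, -0.11674818,  0.11692236]), np.float64(0.0029301875190991555)) (array([ 0.57032683, -0.22510198,  0.11595663]), np.float64(0.0011841352245435465))
0.12091506320906892 76.24105705139863
block [array([ 0.62074238, -0.11735133,  0.022     ]), array([ 0.57146185, -0.10733333,  0.022     ]), array([ 0.54361737, -0.22351637,  0.022     ])] len 0.1194730600682564 0.05028847939972065 cen [ 0.58217987 -0.17043385  0.022     ] 76.52266081522795
```

Emit:
{"name": "arm_command", "arguments": {
  "plan": [
    [[0.7,1.8,0],1.6],
    [[1.4,3.6,0],3.2],
    [[2.1,5.4,0],4.8],
    [[2.8,7.2,0],6.4],
    [[3.5,9,0],8]
  ],
  "fingers": 1,
  "force": 20
}}

```text
time: 0.6
position: [0.3321, -0.3481, 0.2021]
tool_rot: [-0.371, 0.602, -0.602, 0.371]
ft_force: [0.7, -0.4, -0.7]
grip_width: 0.0872
```

Run:
```python
from h import *
t=load("top",0);s=load("side",0)
for p in ((203,240),(229,240),(236,224),(215,228)): print(p,onplane(t,p,.1))
```

```text
(203, 240) [0.37771194 0.49120389 0.1       ]
(229, 240) [0.38803329 0.40790161 0.1       ]
(236, 224) [0.44221369 0.39382549 0.1       ]
(215, 228) [0.42089564 0.45939813 0.1       ]
```

Mug is well clear. Continuing.

Emit:
{"name": "arm_command", "arguments": {
  "plan": [
    [[0.7,1.8,0],1.6],
    [[1.4,3.6,0],3.2],
    [[2.1,5.4,0],4.8],
    [[2.8,7.2,0],6.4],
    [[3.5,9,0],8]
  ]
}}

```text
time: 1.1
position: [0.4196, -0.1233, 0.2024]
tool_rot: [-0.555, 0.439, -0.439, 0.555]
ft_force: [0.9, -0.8, 0.3]
grip_width: 0.087
```

Emit:
{"name": "arm_command", "arguments": {
  "plan": [
    [[0.3,1.8,0],1.6],
    [[0.6,3.6,0],3.2],
    [[0.9,5.4,0],4.8],
    [[1.2,7.2,0],6.4],
    [[1.5,9,0],8]
  ]
}}

```text
time: 1.6
position: [0.4567, 0.1017, 0.2023]
tool_rot: [0.671, -0.222, 0.222, -0.671]
ft_force: [0.9, -0.4, 0.9]
grip_width: 0.0868
```

Emit:
{"name": "arm_command", "arguments": {
  "plan": [
    [[-0.4,1.7,0],0.8],
    [[-0.8,3.5,0],1.6],
    [[-1.15,5.2,0],2.4],
    [[-1.15,5.2,0],2.4],
    [[-1.15,5.2,0],2.4]
  ]
}}

```text
time: 2.1
position: [0.4275, 0.2304, 0.2021]
tool_rot: [0.691, -0.152, 0.152, -0.69]
ft_force: [0.3, -1.1, -0.4]
grip_width: 0.0869
```

Run:
```python
from h import *
from rig import *
from scipy.spatial.transform import Rotation as Ro
o=get_obs();z=Ro.from_quat(o["tool_rot"]).as_matrix()[:,2];print(o["time"],o["position"],np.degrees(np.arctan2(z[1],z[0])),o["q"],o["ft_force"])
for n in ("side","top"):
    c=camera(n); pickle.dump(c,open(f"{n}1.pkl","wb"))
crop(load("side",1),310,160,80,90,6,"pics/f1.png");crop(load("top",1),240,190,100,70,7,"pics/f2.png")
```

```text
2.1 [0.42751652 0.23041013 0.20213674] 65.16729260498778 [ 2.64117372e-01  3.41861387e-01  1.77335791e+00 -6.67768916e-04
  1.02715760e+00 -8.72920708e-01] [ 0.28918443 -1.14713059 -0.44800874]
```

View pics/f1.png

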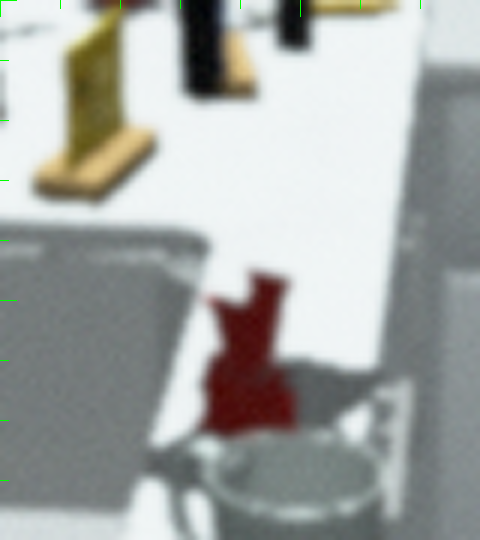

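View pics/f2.png

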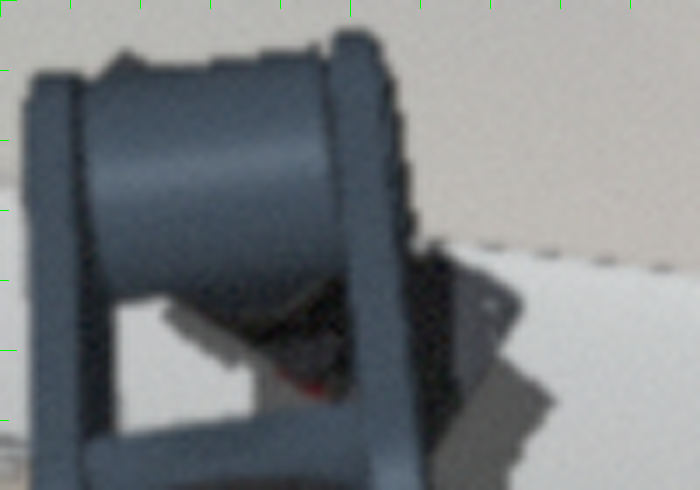

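The clip is undisturbed in the side view, with its tips at crop (212,298) and (270,272). The fingers are above it, so I'll descend.

Emit:
{"name": "arm_command", "arguments": {
  "plan": [
    [[0,0,-1.6],0],
    [[0,0,-3.0],0],
    [[0,0,-4.2],0],
    [[0,0,-5.15],0],
    [[0,0,-5.15],0]
  ]
}}

```text
time: 2.7
position: [0.4265, 0.2274, 0.0712]
tool_rot: [0.691, -0.156, 0.152, -0.689]
ft_force: [-0.6, 0.2, 0.2]
grip_width: 0.0872
```

Run:
```python
from h import *
from rig import *
for n in ("side","top"):
    c=camera(n); pickle.dump(c,open(f"{n}2.pkl","wb"))
crop(load("side",2),310,160,80,90,6,"pics/g1.png");crop(load("side",2),335,190,45,45,12,"pics/g2.png")
print(get_obs()["ft_force"],get_obs()["position"])
```

```text
[-4.31164923e-04 -1.18136348e-01  8.51328192e-01] [0.42873235 0.228611   0.0737682 ]
```

View pics/g2.png

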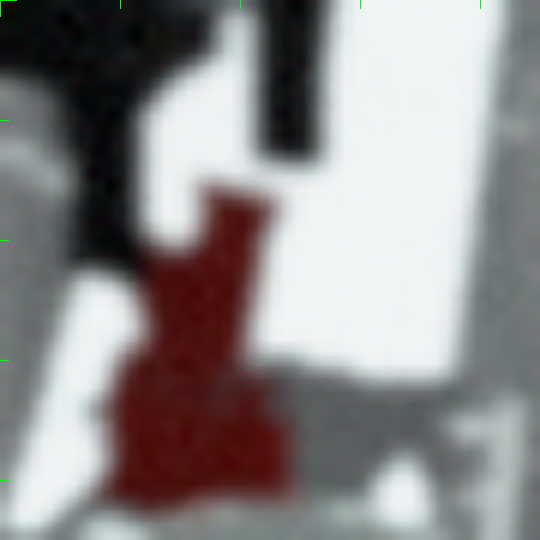

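Run:
```python
from h import *
s=load("side",2)
d=np.array([np.cos(np.radians(65.2)),np.sin(np.radians(65.2)),0])
e=np.array([d[1],-d[0],0])
c=np.array([.4275,.2300,.0735])
for nm,p in (("Lfinger",c+.051*d),("Rfinger",c-.051*d),("Lbar",c+.022*d+[0,0,.0205]),("Rbar",c-.022*d+[0,0,.0205])):
    print(nm,[((proj(s,p+k*e)-[335,190])*12).round() for k in (-.012,0,.012)])
```

```text
Lfinger [array([131., 348.]), array([ 94., 338.]), array([ 58., 329.])]
Rfinger [array([313., 222.]), array([277., 213.]), array([242., 205.])]
Lbar [array([185., 244.]), array([148., 235.]), array([112., 226.])]
Rbar [array([264., 191.]), array([228., 183.]), array([192., 174.])]
```

Emit:
{"name": "arm_command", "arguments": {
  "plan": [
    [[0,0,-0.12],0],
    [[0,0,-0.12],0],
    [[0,0,-0.12],0]
  ],
  "fingers": 0.35,
  "force": 15
}}

```text
time: 3.1
position: [0.4289, 0.2299, 0.0717]
tool_rot: [-0.69, 0.152, -0.154, 0.691]
ft_force: [0.5, 0.1, 0.3]
grip_width: 0.0706
```

Run:
```python
from h import *
from rig import *
for n in ("side","top"):
    c=camera(n); pickle.dump(c,open(f"{n}3.pkl","wb"))
crop(load("side",3),335,190,45,45,12,"pics/g3.png")
o=get_obs();print(o["ft_force"],o["position"],o["grip_width"],o["time"])
s=load("side",3)
for uv in ((335+105/12,190+265/12),(335+290/12,190+160/12)):
    o_,d=ray(s,uv); 
    # point on ray where y = tip y
    for y in (.230+.046,.230-.046): print(y,o_+d*(y-o_[1])/d[1])
```

```text
[-0.16788637 -0.39212     0.71328005] [0.42859479 0.22997243 0.07139728] 0.06359195921353292 3.2
0.276 [0.44585899 0.276      0.09593242]
0.184 [0.45714822 0.184      0.05435269]
0.276 [0.3948686 0.276     0.1299718]
0.184 [0.40245563 0.184      0.09086353]
```

View pics/g3.png

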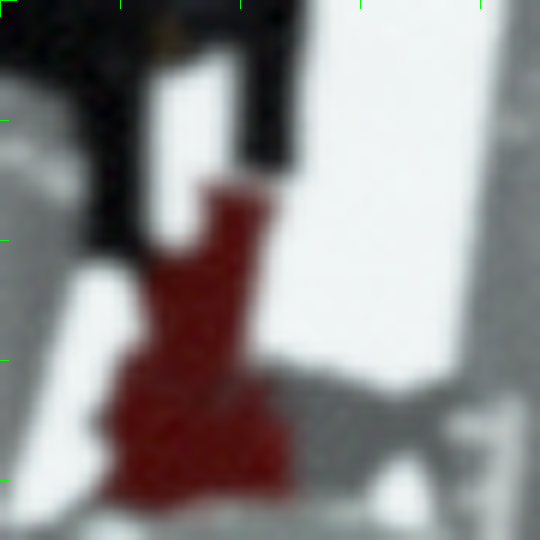

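Run:
```python
from h import *
s=load("side",3)
for uv,sg in (((335+113/12-.5,190+258/12-.5),1),((335+268/12-.5,190+176/12-.5),-1)):
    for hw in (.032,.037,.042):
        y=.230+sg*hw*.908; o_,d=ray(s,uv); print(sg,hw,o_+d*(y-o_[1])/d[1])
# bar tops
for uv,y in (((335+236/12-.5,190+186/12-.5),.211),((335+175/12-.5,190+245/12-.5),.251)):
    o_,d=ray(s,uv); print("bar",o_+d*(y-o_[1])/d[1])
```

```text
1 0.032 [0.44735716 0.259056   0.09229771]
1 0.037 [0.44680211 0.263596   0.09433535]
1 0.042 [0.44624707 0.268136   0.096373  ]
-1 0.032 [0.40914687 0.200944   0.09453294]
-1 0.037 [0.40954863 0.196404   0.09259108]
-1 0.042 [0.4099504  0.191864   0.09064922]
bar [0.41746746 0.211      0.09525868]
bar [0.43076648 0.251      0.09358747]
```

Run:
```python
from h import *
s=load("side",3);s1=load("side",1)
print(s["pixels"][200:226:1,340:347].mean(2).round().astype(int))
def enh(c,x,y,w,h,sc):
    im=c["pixels"][y:y+h,x:x+w,::-1].astype(float); im=np.clip((im-190)*4,0,255).astype(np.uint8)
    return cv2.resize(im,None,fx=sc,fy=sc,interpolation=cv2.INTER_CUBIC)
cv2.imwrite("pics/h0.png",np.hstack([enh(s,330,185,50,60,8),enh(s1,330,140,50,60,8)]))
d=np.array([np.cos(np.radians(65.2)),np.sin(np.radians(65.2)),0])
for sg in (1,-1): print(proj(s1,np.array([.4275,.2305,.202])+sg*.051*d))
crop(s1,330,140,50,60,8,"pics/h1.png")
```

```text
[[ 81  47  19  14   8  13  53]
 [ 84  52  26  10   9  22  54]
 [110  77  39  17   9  19  57]
 [136 110  60  19  15  16  58]
 [157 122  68  20  10  17  55]
 [163 131  68  22  13  16  54]
 [142 113  64  19   7  18  55]
 [113  91  46  14   8  20  57]
 [ 96  77  46  19  11  17  55]
 [ 96  71  40  19  10  15  39]
 [ 94  78  48  28  23  19  24]
 [106  96  94  89  75  47  30]
 [117 144 167 173 152 113  59]
 [137 187 220 227 214 168  97]
 [151 208 235 240 233 203 130]
 [167 218 238 242 239 216 149]
 [190 228 241 242 239 222 164]
 [204 235 241 242 237 220 172]
 [218 237 241 238 226 190 138]
 [228 240 240 232 195 138  94]
 [234 242 238 219 163  92  53]
 [236 241 235 209 136  70  48]
 [237 240 231 191 116  57  40]
 [238 234 212 157  87  49  35]
 [236 224 178 116  65  38  36]
 [237 220 166 105  62  37  33]]
[342.64834597 182.17278366]
[358.38058408 173.3825356 ]
```

View pics/h0.png

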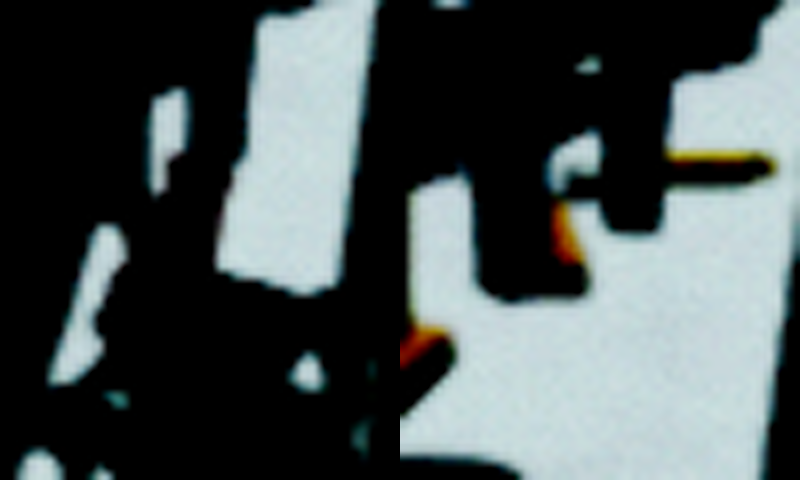

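View pics/h1.png

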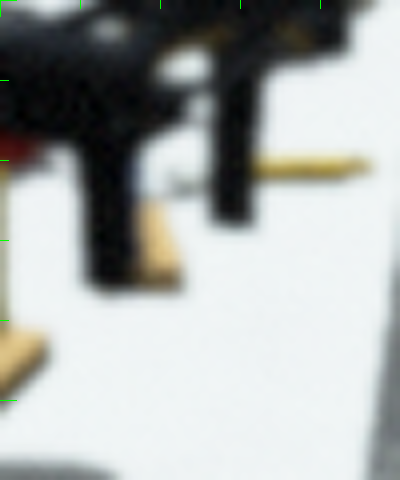

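Emit:
{"name": "arm_command", "arguments": {
  "plan": [
    [[0,0,0],0],
    [[0,0,0],0],
    [[0,0,0],0]
  ],
  "fingers": 0.26
}}

```text
time: 3.5
position: [0.4282, 0.2299, 0.0708]
tool_rot: [0.69, -0.153, 0.153, -0.69]
ft_force: [0.5, -0.0, 0.3]
grip_width: 0.0555
```

Run:
```python
from h import *
from rig import *
c=camera("side"); pickle.dump(c,open(f"side4.pkl","wb"))
crop(c,325,170,60,70,8,"pics/g4.png")
o=get_obs();print(o["ft_force"],o["position"],o["grip_width"],o["time"])
```

```text
[-4.44181548e-01 -5.03047916e-02 -1.12744397e-04] [0.42810346 0.22981663 0.07070267] 0.05529303028203222 3.55
```

View pics/g4.png

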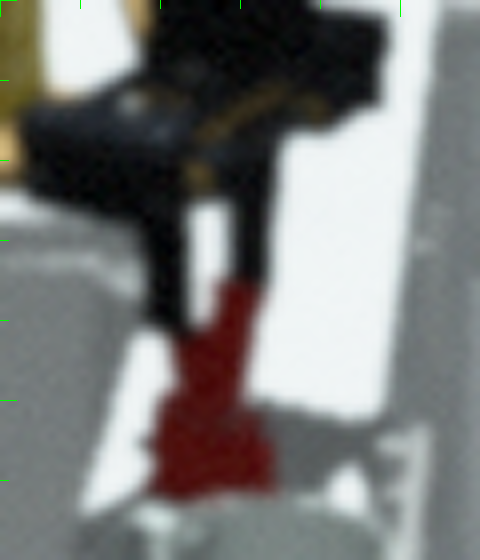

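The measured fingertips (crop (172,328) and (252,278)) lie about 20 mm higher than the TCP reading, near the bar tops. I'll open a little, go 9 mm lower and close again.

Emit:
{"name": "arm_command", "arguments": {
  "plan": [
    [[0,0,0],0],
    [[0,0,0],0],
    [[0,0,-0.36],0],
    [[0,0,-0.36],0]
  ],
  "fingers": 0.7
}}

```text
time: 3.95
position: [0.4274, 0.2296, 0.0607]
tool_rot: [0.691, -0.154, 0.152, -0.69]
ft_force: [-0.6, -0.5, -1.0]
grip_width: 0.0725
```

Emit:
{"name": "arm_command", "arguments": {
  "plan": [
    [[0,0,0],0],
    [[0,0,0],0],
    [[0,0,0],0],
    [[0,0,0],0],
    [[0,0,0],0]
  ],
  "fingers": 0.1
}}

```text
time: 4.45
position: [0.4281, 0.2295, 0.062]
tool_rot: [0.691, -0.153, 0.153, -0.69]
ft_force: [-1.2, -1.0, 3.4]
grip_width: 0.0497
```

Run:
```python
from h import *
from rig import *
c=camera("side"); pickle.dump(c,open(f"side5.pkl","wb"))
crop(c,325,170,60,70,8,"pics/g5.png")
o=get_obs();print(o["ft_force"],o["position"],o["grip_width"],o["time"])
```

```text
[-0.39870002 -1.36853374  4.53566009] [0.42803671 0.22954207 0.06207594] 0.04882157628467682 4.5
```

View pics/g5.png

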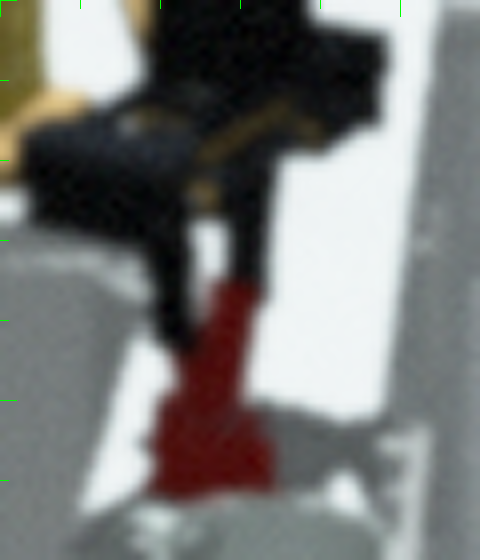

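Contact made (force 4.5 N up, width 49 mm). Squeezing.

Emit:
{"name": "arm_command", "arguments": {
  "plan": [
    [[0,0,0],0],
    [[0,0,0],0],
    [[0,0,0],0],
    [[0,0,0],0],
    [[0,0,0],0]
  ],
  "fingers": -0.2,
  "force": 20
}}

```text
time: 5.0
position: [0.429, 0.2306, 0.0629]
tool_rot: [-0.69, 0.152, -0.154, 0.691]
ft_force: [-1.7, 1.3, 10.5]
grip_width: 0.0349
```

Run:
```python
from h import *
from rig import *
c=camera("side"); pickle.dump(c,open(f"side6.pkl","wb"))
crop(c,325,170,60,70,8,"pics/g6.png")
o=get_obs();print(o["ft_force"],o["position"],o["grip_width"],o["time"])
```

```text
[-1.51480466  0.67843751 11.45542535] [0.42903347 0.23061117 0.06293965] 0.03491167250765473 5.05
```

View pics/g6.png

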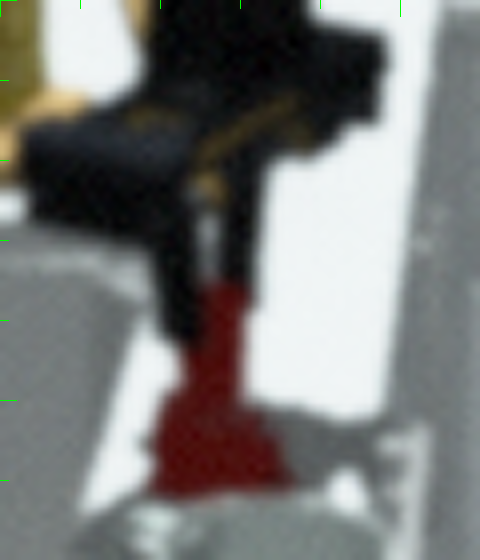

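Emit:
{"name": "arm_command", "arguments": {
  "plan": [
    [[0,0,0.04],0],
    [[0,0,0.06],0],
    [[0,0,0.08],0],
    [[0,0,0.08],0],
    [[0,0,0.08],0]
  ],
  "fingers": -1
}}

```text
time: 5.55
position: [0.4292, 0.2304, 0.0642]
tool_rot: [-0.69, 0.152, -0.154, 0.691]
ft_force: [-0.6, 1.4, 6.9]
grip_width: 0.0167
```

Run:
```python
from h import *
from rig import *
c=camera("side"); pickle.dump(c,open(f"side7.pkl","wb"))
crop(c,325,170,60,70,8,"pics/g7.png")
o=get_obs();print(o["ft_force"],o["position"],o["grip_width"],o["time"])
```

```text
[-0.36006171  2.19508689  5.58314467] [0.42917501 0.23042463 0.06420092] 0.01663364574369588 5.6
```

View pics/g7.png

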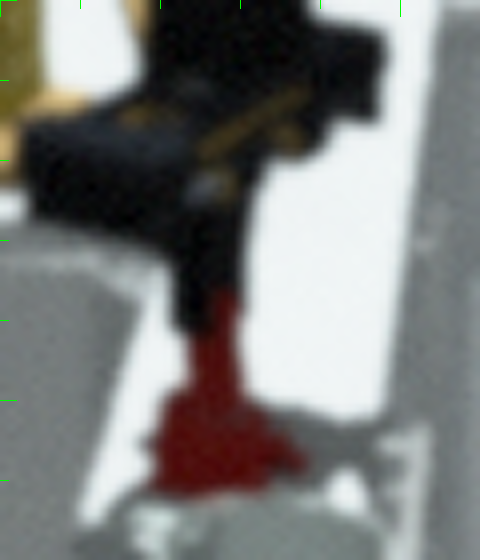

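Emit:
{"name": "arm_command", "arguments": {
  "plan": [
    [[0,0,0.15],0],
    [[0,0,0.4],0],
    [[0,0,0.8],0],
    [[0,0,1.2],0],
    [[0,0,1.6],0]
  ]
}}

```text
time: 6.1
position: [0.4282, 0.2298, 0.1047]
tool_rot: [-0.69, 0.153, -0.153, 0.69]
ft_force: [0.4, 0.5, -0.5]
grip_width: 0.0169
```

Emit:
{"name": "arm_command", "arguments": {
  "plan": [
    [[0,0,1],0],
    [[0,0,2],0],
    [[0,0,3],0],
    [[0,0,4],0],
    [[0,0,4],0]
  ]
}}

```text
time: 6.6
position: [0.4306, 0.2305, 0.2075]
tool_rot: [-0.689, 0.15, -0.156, 0.692]
ft_force: [0.6, 0.2, -0.6]
grip_width: 0.0166
```

Run:
```python
from h import *
from rig import *
for n in ("side","top"):
    c=camera(n); pickle.dump(c,open(f"{n}8.pkl","wb"))
crop(load("side",8),320,130,65,80,7,"pics/g8.png")
o=get_obs();print(o["ft_force"],o["position"],o["grip_width"],o["time"])
```

```text
[-0.83795208  0.30818793 -0.71041678] [0.42816381 0.22976346 0.20430246] 0.01692734742273953 6.7
```

View pics/g8.png

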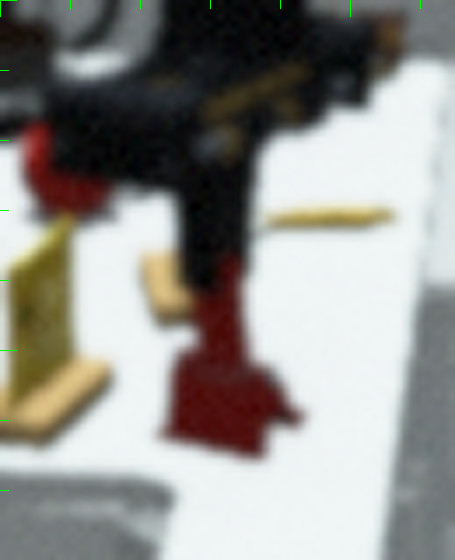

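Emit:
{"name": "arm_command", "arguments": {
  "plan": [
    [[0.6,-1.4,0.4],-1.5],
    [[1.2,-3.0,0.8],-3.1],
    [[1.8,-4.6,1.2],-4.7],
    [[2.4,-6.3,1.5],-6.3],
    [[3.0,-8.0,1.5],-7.9]
  ]
}}

```text
time: 7.2
position: [0.5032, 0.0283, 0.2407]
tool_rot: [0.597, -0.379, 0.379, -0.597]
ft_force: [1.1, 0.4, -1.0]
grip_width: 0.0167
```

Emit:
{"name": "arm_command", "arguments": {
  "plan": [
    [[0.7,-1.7,0],-1.6],
    [[1.4,-3.4,0],-3.2],
    [[2.1,-5.1,0],-4.8],
    [[2.7,-6.7,0],-6.4],
    [[3.1,-8.0,0],-7.8]
  ]
}}

```text
time: 7.7
position: [0.5805, -0.1725, 0.239]
tool_rot: [-0.437, 0.558, -0.556, 0.435]
ft_force: [-0.6, 0.7, -1.4]
grip_width: 0.0166
```

Emit:
{"name": "arm_command", "arguments": {
  "plan": [
    [[0,0,0],0],
    [[0,0,0],0]
  ]
}}

```text
time: 7.9
position: [0.5794, -0.1702, 0.239]
tool_rot: [-0.438, 0.557, -0.554, 0.437]
ft_force: [-0.5, -1.3, -1.9]
grip_width: 0.0168
```

Run:
```python
from h import *
from rig import *
from scipy.spatial.transform import Rotation as Ro
for n in ("side","top"):
    c=camera(n); pickle.dump(c,open(f"{n}9.pkl","wb"))
crop(load("side",9),290,110,70,90,6,"pics/i1.png");crop(load("top",9),370,160,100,80,7,"pics/i2.png")
o=get_obs();z=Ro.from_quat(o["tool_rot"]).as_matrix()[:,2];print(o["time"],o["position"],np.degrees(np.arctan2(z[1],z[0])),o["ft_force"],o["grip_width"])
```

```text
8.0 [ 0.57943862 -0.16869676  0.23985541] -13.398153779421927 [ 0.42693169  0.12519322 -0.49484807] 0.01672336067972151
```

View pics/i1.png

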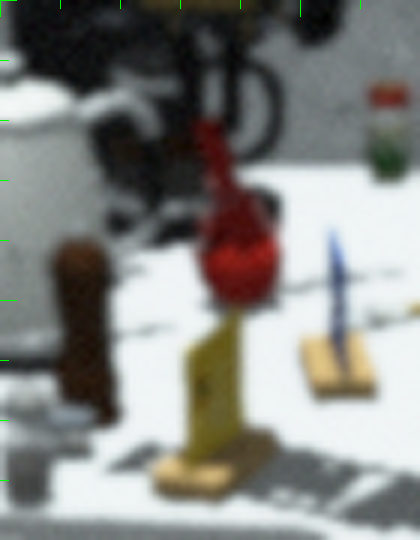

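View pics/i2.png

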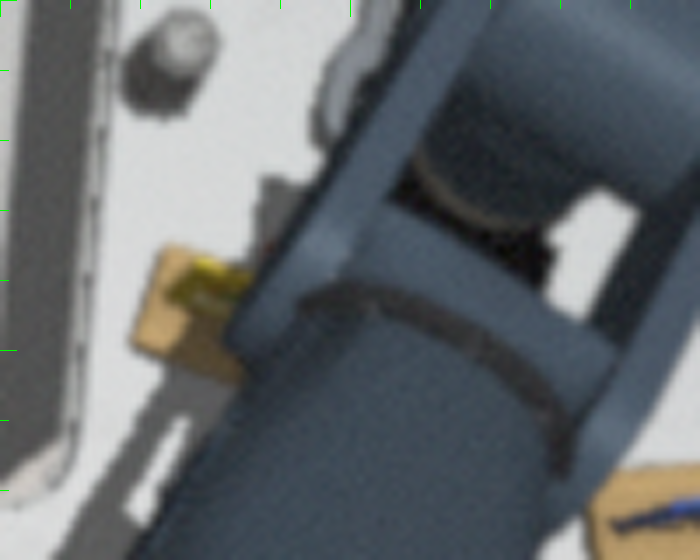

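Run:
```python
from h import *
s=load("side",9)
crop(s,312,122,34,44,16,"pics/i3.png");
g=np.clip(s["pixels"].astype(float)*2.2,0,255).astype(np.uint8)
im=cv2.resize(g[110:165,305:350,::-1],None,fx=10,fy=10,interpolation=cv2.INTER_CUBIC);cv2.imwrite("pics/i4.png",im)
c=np.array([.581,-.171,0])
for z in (.167,.175,.215,.269): print(z,proj(s,c+[0,0,z]))
```

```text
0.167 [324.89337343 153.11644046]
0.175 [324.8549296  151.32034474]
0.215 [324.66081471 142.25761814]
0.269 [324.39369221 129.8036116 ]
```

View pics/i3.png

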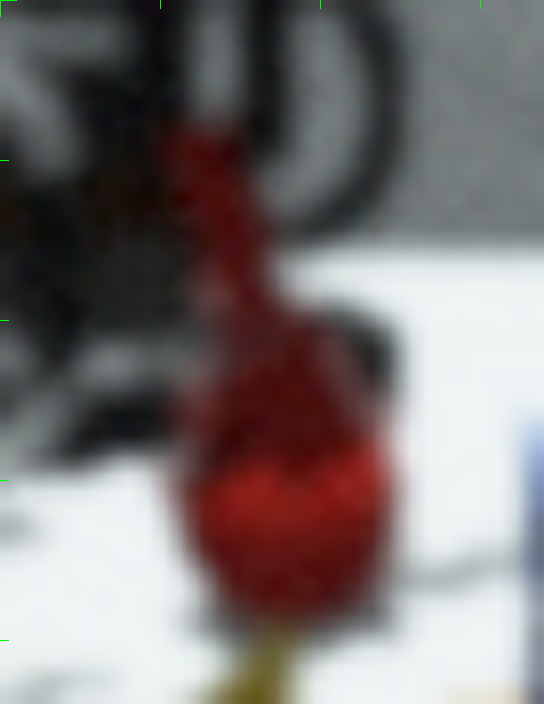

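View pics/i4.png

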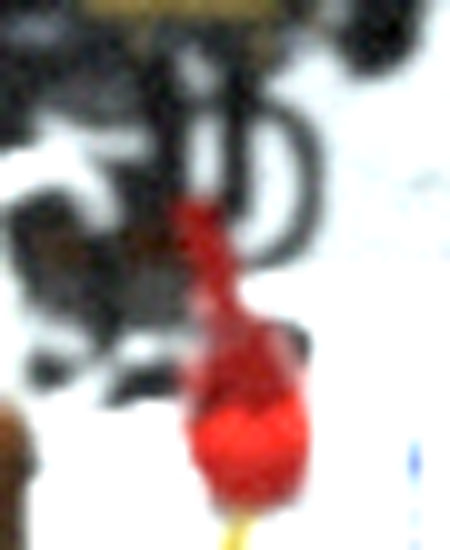

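Run:
```python
from h import *
s=load("side",9);s0=load("side",8)
A=lambda c:cv2.resize(np.clip(c["pixels"][110:165,305:350,::-1]*1.8,0,255).astype(np.uint8),None,fx=8,fy=8,interpolation=cv2.INTER_CUBIC)
s00=load("side",0)
cv2.imwrite("pics/j.png",np.hstack([A(s),A(s00)]))
cb=np.array([.581,-.171,.24]);y=np.array([np.cos(np.radians(-13.5)),np.sin(np.radians(-13.5)),0]);x=np.array([-y[1],y[0],0])
P=lambda a,b,z:((proj(s,np.array([.581,-.171,0])+a*x+b*y+[0,0,z])-[305,110])*8).round()
for nm,a,b,z in (("Lbar near",.014,.0055,.269),("Lbar far",-.014,.0055,.269),("Rbar near",.014,-.0055,.269),("Rbar far",-.014,-.0055,.269),("pivot near",.03,0,.215),("pivot far",-.03,0,.215),("lipL near",.03,.0125,.178),("lipL far",-.03,.0125,.178),("lipR near",.03,-.0125,.178),("lipR far",-.03,-.0125,.178),("fingR tip",0,-.016,.262),("fingL tip",0,.016,.262)):
    print(nm,P(a,b,z))
```

```text
Lbar near [135. 163.]
Lbar far [156. 152.]
Rbar near [154. 165.]
Rbar far [175. 153.]
pivot near [135. 272.]
pivot far [179. 245.]
lipL near [115. 338.]
lipL far [159. 309.]
lipR near [159. 342.]
lipR far [201. 313.]
fingR tip [183. 174.]
fingL tip [128. 169.]
```

View pics/j.png

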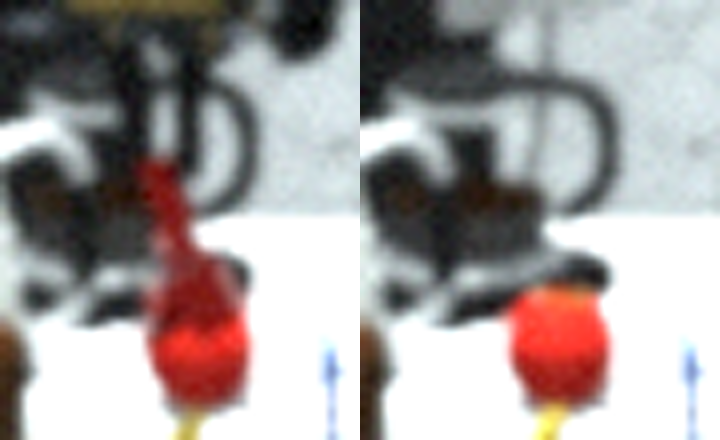

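```bash
cat >> h.py <<'E'
def clipmodel(s,tcp,ang,dz,tilt=0):
    # tcp xy = grip centre, dz = TCP height over clip underside; returns named pixel points
    y=np.array([np.cos(np.radians(ang)),np.sin(np.radians(ang)),0]);x=np.array([-y[1],y[0],0]);Z=np.array([0,0,1.])
    g=np.array([tcp[0],tcp[1],tcp[2]-dz+.094])
    r=np.radians(tilt); yy=np.cos(r)*y+np.sin(r)*Z; zz=-np.sin(r)*y+np.cos(r)*Z   # + tilt: lips go to +y
    out={}
    for nm,a,b,z in (("LbN",.014,.0055,.094),("LbF",-.014,.0055,.094),("RbN",.014,-.0055,.094),("RbF",-.014,-.0055,.094),("pN",.03,0,.04),("pF",-.03,0,.04),("LlN",.03,.0125,.002),("LlF",-.03,.0125,.002),("RlN",.03,-.0125,.002),("RlF",-.03,-.0125,.002)):
        out[nm]=proj(s,g+a*x+b*yy+(z-.094)*zz)
    return out
E
python3 - <<'E'
from h import *
def draw(k,tcp,ang,dz,box,sc,fn,tilts):
    s=load("side",k);x0,y0,w,h=box;ims=[]
    for t in tilts:
        im=cv2.resize(np.clip(s["pixels"][y0:y0+h,x0:x0+w,::-1]*1.5,0,255).astype(np.uint8),None,fx=sc,fy=sc,interpolation=cv2.INTER_CUBIC)
        m=clipmodel(s,tcp,ang,dz,t)
        q={k:tuple(np.int32((v-[x0,y0]+.5)*sc)) for k,v in m.items()}
        for a,b,c in (("LbN","LbF",(0,255,0)),("RbN","RbF",(255,255,0)),("pN","pF",(255,255,255)),("LlN","LlF",(0,255,0)),("RlN","RlF",(255,255,0))): cv2.line(im,tuple(map(int,q[a])),tuple(map(int,q[b])),c,1)
        ims.append(im)
    cv2.imwrite(fn,np.hstack(ims))
draw(8,(.4282,.2298,.2043),65.2,.064,(325,150,45,50),8,"pics/k8.png",[0,-13])
draw(9,(.5800,-.1700,.2395),-13.5,.064,(305,110,45,55),8,"pics/k9.png",[0,-13])
E
```

```text
(no output)
```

View pics/k8.png

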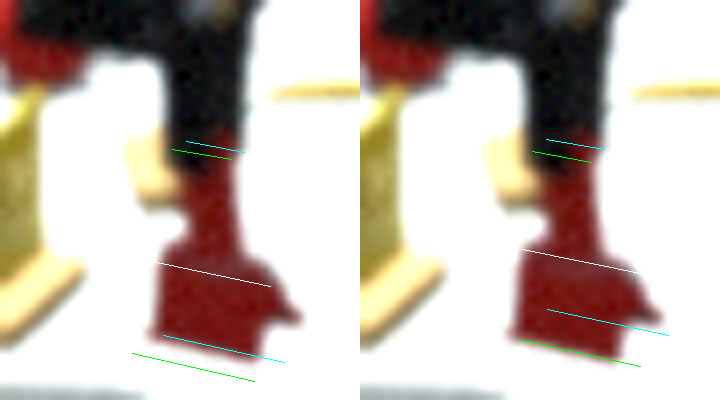

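View pics/k9.png

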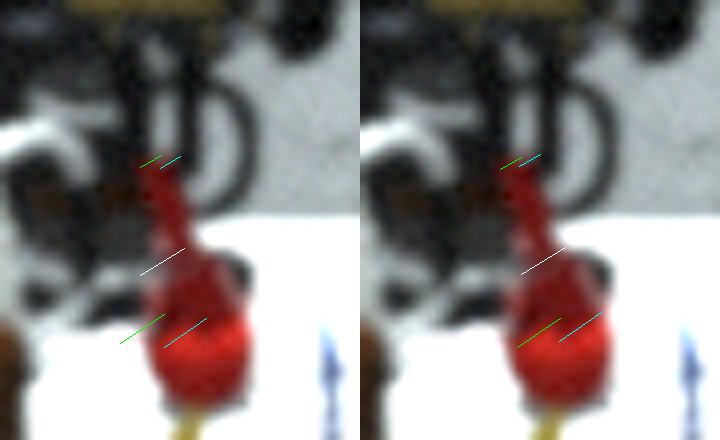

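Run:
```python
from h import *
ims=[]
for k,tip in ((5,.049),(6,.035),(7,.0166)):
    s=load("side",k);x0,y0,w,h=335,195,32,40;sc=8
    im=cv2.resize(np.clip(s["pixels"][y0:y0+h,x0:x0+w,::-1]*1.5,0,255).astype(np.uint8),None,fx=sc,fy=sc,interpolation=cv2.INTER_CUBIC)
    m=clipmodel(s,(.4285,.230,.064),65.2,.064,0)
    q={kk:tuple(int(t) for t in (v-[x0,y0]+.5)*sc) for kk,v in m.items()}
    for a,b,c in (("pN","pF",(255,255,255)),("LlN","LlF",(0,255,0)),("RlN","RlF",(255,255,0))): cv2.line(im,q[a],q[b],c,1)
    ims.append(im)
cv2.imwrite("pics/l.png",np.hstack(ims))
t=load("top",0)
for p in ((383,225),(400,255),(440,262),(456,226),(456,243),(492,240)): print(p,onplane(t,p,0))
```

```text
(383, 225) [ 5.12614449e-01 -9.57157738e-02 -2.22044605e-16]
(400, 255) [ 0.41631015 -0.16354703  0.        ]
(440, 262) [ 0.40947922 -0.3020077   0.        ]
(456, 226) [ 0.54059473 -0.3491995   0.        ]
(456, 243) [ 0.48136394 -0.35272139  0.        ]
(492, 240) [ 0.5071774  -0.47616215  0.        ]
```

View pics/l.png

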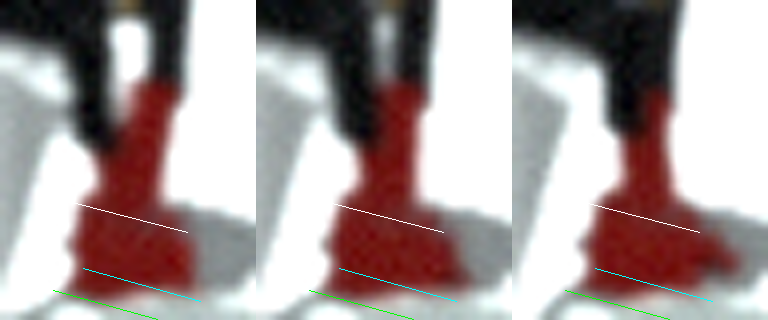

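The overlay shows that the last part of the squeeze tipped the clip about 13° in the grip: its far lip is up and its mouth is shifted toward the robot. I'll square it by dragging the open lips lightly on a free patch of worktop until both sit flat.

Emit:
{"name": "arm_command", "arguments": {
  "plan": [
    [[-1.2,0,0],0],
    [[-2.4,0.1,0],0],
    [[-3.5,0.2,0],0],
    [[-4.2,0.2,0],0],
    [[-4.4,0.2,0],0]
  ]
}}

```text
time: 8.5
position: [0.4682, -0.1629, 0.2411]
tool_rot: [-0.439, 0.556, -0.554, 0.438]
ft_force: [0.4, -0.4, -0.5]
grip_width: 0.0168
```

Emit:
{"name": "arm_command", "arguments": {
  "plan": [
    [[0,0,-1.6],0],
    [[0,0,-3.2],0],
    [[0,0,-4.6],0],
    [[0,0,-5.8],0],
    [[0,0,-6.6],0]
  ]
}}

```text
time: 9.0
position: [0.4707, -0.164, 0.0742]
tool_rot: [-0.438, 0.556, -0.554, 0.438]
ft_force: [-0.1, 0.2, -1.0]
grip_width: 0.0171
```

```bash
cat >> h.py <<'E'
def snap(k,box,sc,fn,tilts=(0,),ang=-13.5,dz=.064):
    from rig import camera,get_obs
    from scipy.spatial.transform import Rotation as Ro
    c=camera("side");pickle.dump(c,open(f"side{k}.pkl","wb"))
    o=get_obs();z=Ro.from_quat(o["tool_rot"]).as_matrix()[:,2]
    print(round(o["time"],2),o["position"].round(4),"ang",np.degrees(np.arctan2(z[1],z[0])).round(1),"F",o["ft_force"].round(1),"w",round(o["grip_width"],4))
    overlay(k,o["position"],ang,dz,box,sc,fn,tilts)
def overlay(k,tcp,ang,dz,box,sc,fn,tilts):
    s=load("side",k);x0,y0,w,h=box
    base=cv2.resize(np.clip(s["pixels"][y0:y0+h,x0:x0+w,::-1]*1.5,0,255).astype(np.uint8),None,fx=sc,fy=sc,interpolation=cv2.INTER_CUBIC);ims=[base]
    for t in tilts:
        im=base.copy();m=clipmodel(s,tcp,ang,dz,t)
        q={kk:tuple(int(u) for u in (v-[x0,y0]+.5)*sc) for kk,v in m.items()}
        for a,b,cc in (("LbN","LbF",(0,255,0)),("RbN","RbF",(255,255,0)),("pN","pF",(255,255,255)),("LlN","LlF",(0,255,0)),("RlN","RlF",(255,255,0))): cv2.line(im,q[a],q[b],cc,1)
        ims.append(im)
    cv2.imwrite(fn,np.hstack(ims))
E
python3 - <<'E'
from h import *
print(proj(load("side",0),(.47,-.165,.08)))
snap(10,(325,140,42,60),8,"pics/m0.png",(-13,))
E
```

```text
[350.4693984  173.57993042]
9.05 [ 0.4693 -0.1633  0.0721] ang -13.4 F [-0.9  0.9 -1.7] w 0.0167
```

View pics/m0.png

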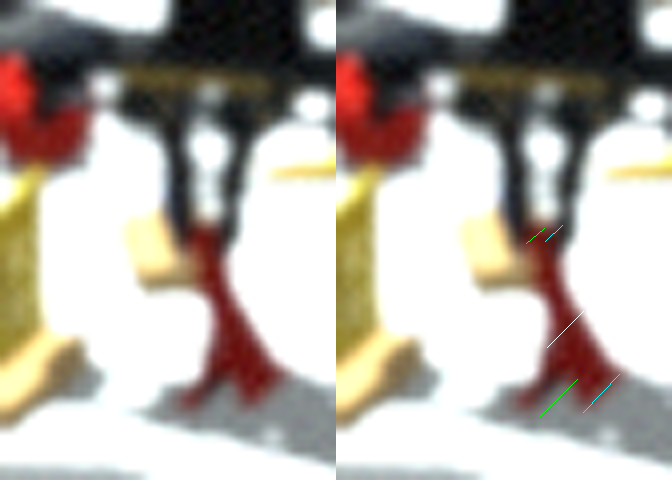

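Run:
```python
from h import *
overlay(10,(.4695,-.1633,.0725),-13.5,.064,(340,160,24,34),15,"pics/m1.png",(-6,))
```

```text
(no output)
```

View pics/m1.png

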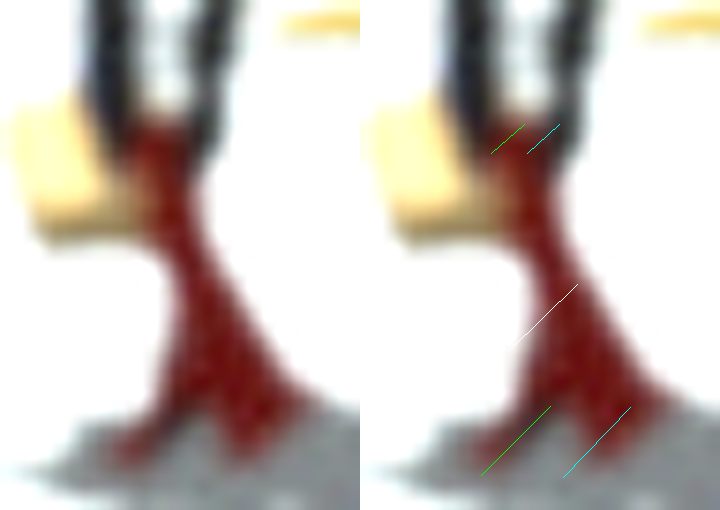

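Emit:
{"name": "arm_command", "arguments": {
  "plan": [
    [[0,0,-0.15],0],
    [[0,0,-0.3],0],
    [[0,0,-0.4],0],
    [[0,0,-0.4],0]
  ],
  "force": 13
}}

```text
time: 9.45
position: [0.4713, -0.1654, 0.0669]
tool_rot: [0.438, -0.555, 0.556, -0.438]
ft_force: [-0.1, -0.1, -1.0]
grip_width: 0.0168
```

Run:
```python
from h import *
snap(11,(340,160,24,34),15,"pics/m2.png",(-9,))
```

```text
9.5 [ 0.4712 -0.1654  0.0669] ang -13.5 F [-0.1  0.1 -0.7] w 0.0173
```

View pics/m2.png

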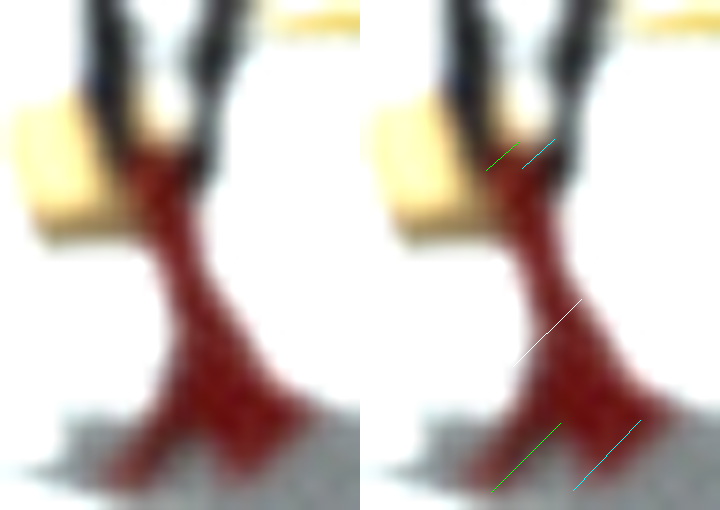

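Emit:
{"name": "arm_command", "arguments": {
  "plan": [
    [[0,0,-0.08],0],
    [[0,0,-0.16],0],
    [[0,0,-0.2],0],
    [[0,0,-0.2],0]
  ]
}}

```text
time: 9.9
position: [0.4738, -0.1664, 0.0636]
tool_rot: [0.436, -0.553, 0.558, -0.439]
ft_force: [1.9, 2.4, 13.4]
grip_width: 0.0169
```

Emit:
{"name": "arm_command", "arguments": {
  "plan": [
    [[-0.2,0.04,0.03],0],
    [[-0.4,0.09,0.04],0],
    [[-0.6,0.14,0.04],0],
    [[-0.8,0.18,0.04],0],
    [[-0.8,0.18,0.04],0]
  ]
}}

```text
time: 10.4
position: [0.4496, -0.1604, 0.0622]
tool_rot: [-0.438, 0.556, -0.555, 0.438]
ft_force: [0.8, -1.3, 3.8]
grip_width: 0.0177
```

Run:
```python
from h import *
snap(12,(340,160,28,34),13,"pics/m3.png",(0,))
```

```text
10.45 [ 0.45   -0.1606  0.0622] ang -13.5 F [ 0.2 -1.3  3.6] w 0.0173
```

View pics/m3.png

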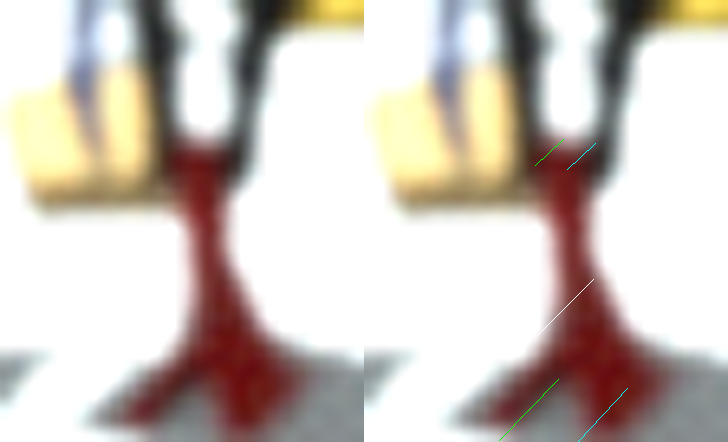

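Emit:
{"name": "arm_command", "arguments": {
  "plan": [
    [[-0.1,0.02,-0.06],0],
    [[-0.2,0.04,-0.08],0],
    [[-0.3,0.06,-0.08],0],
    [[-0.3,0.06,-0.08],0]
  ]
}}

```text
time: 10.85
position: [0.4446, -0.1599, 0.0611]
tool_rot: [0.437, -0.554, 0.556, -0.438]
ft_force: [2.9, 0.1, 9.3]
grip_width: 0.0175
```

Run:
```python
from h import *
snap(13,(340,160,28,40),12,"pics/m4.png",(0,))
```

```text
10.9 [ 0.4447 -0.1599  0.0611] ang -13.5 F [ 2.8  0.9 10. ] w 0.0173
```

View pics/m4.png

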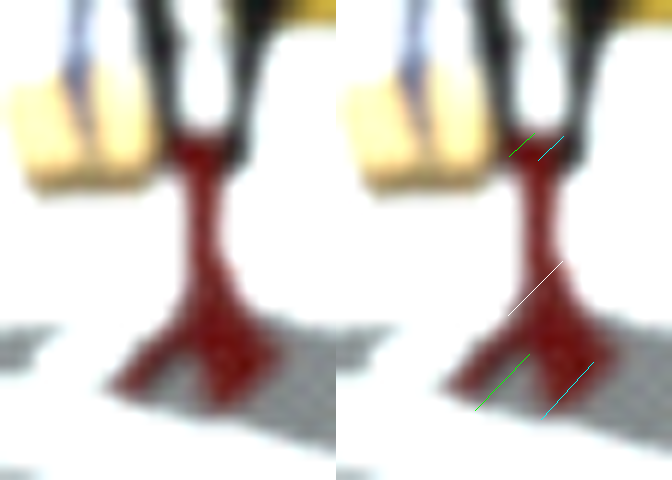

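Emit:
{"name": "arm_command", "arguments": {
  "plan": [
    [[0,0,0.08],0],
    [[0,0,0.12],0],
    [[0,0,0.12],0]
  ],
  "force": 20
}}

```text
time: 11.2
position: [0.4421, -0.1585, 0.0626]
tool_rot: [-0.438, 0.556, -0.554, 0.438]
ft_force: [0.8, 0.2, -0.7]
grip_width: 0.0171
```

Emit:
{"name": "arm_command", "arguments": {
  "plan": [
    [[0,0,0.2],0],
    [[0,0,0.6],0],
    [[0,0,1],0],
    [[0,0,1],0],
    [[0,0,1],0]
  ]
}}

```text
time: 11.7
position: [0.4436, -0.1594, 0.0889]
tool_rot: [0.438, -0.555, 0.556, -0.438]
ft_force: [-0.3, -0.4, -1.2]
grip_width: 0.0169
```

Run:
```python
from h import *
snap(14,(340,150,28,40),12,"pics/m5.png",(0,))
```

```text
11.75 [ 0.4433 -0.1592  0.0885] ang -13.5 F [ 0.3 -0.1 -1.1] w 0.0166
```

View pics/m5.png

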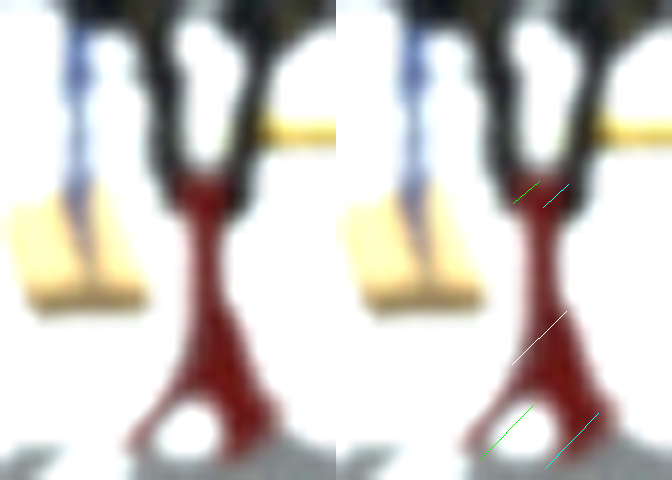

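Squared: in the air the lips now read level within about 1° and the lean is under 2°. I'll carry it back more smoothly.

Emit:
{"name": "arm_command", "arguments": {
  "plan": [
    [[0,0,0.6],0],
    [[0,0,1.6],0],
    [[0,0,2.8],0],
    [[0,0,4.0],0],
    [[0,0,5.0],0]
  ]
}}

```text
time: 12.25
position: [0.443, -0.1591, 0.2144]
tool_rot: [0.438, -0.555, 0.555, -0.438]
ft_force: [0.1, -0.1, -1.3]
grip_width: 0.0167
```

Emit:
{"name": "arm_command", "arguments": {
  "plan": [
    [[0.4,0,0.7],0],
    [[1.2,-0.1,1.1],0],
    [[2.2,-0.2,1.1],0],
    [[3.2,-0.3,1.1],0],
    [[4.1,-0.4,1.1],0]
  ]
}}

```text
time: 12.75
position: [0.5463, -0.1691, 0.2403]
tool_rot: [-0.438, 0.555, -0.555, 0.438]
ft_force: [0.4, -0.9, -1.5]
grip_width: 0.017
```

Emit:
{"name": "arm_command", "arguments": {
  "plan": [
    [[0.7,0,0],0],
    [[1.2,-0.05,0],0],
    [[1.44,-0.06,0],0],
    [[1.44,-0.06,0],0],
    [[1.44,-0.06,0],0]
  ]
}}

```text
time: 13.25
position: [0.5808, -0.1704, 0.2402]
tool_rot: [-0.438, 0.556, -0.555, 0.438]
ft_force: [-0.0, 0.8, -0.7]
grip_width: 0.0169
```

Run:
```python
from h import *
snap(15,(305,120,40,60),10,"pics/n0.png",(0,),dz=.062)
```

```text
13.3 [ 0.5807 -0.1704  0.2404] ang -13.5 F [ 0.4 -0.2  0.3] w 0.0164
```

View pics/n0.png

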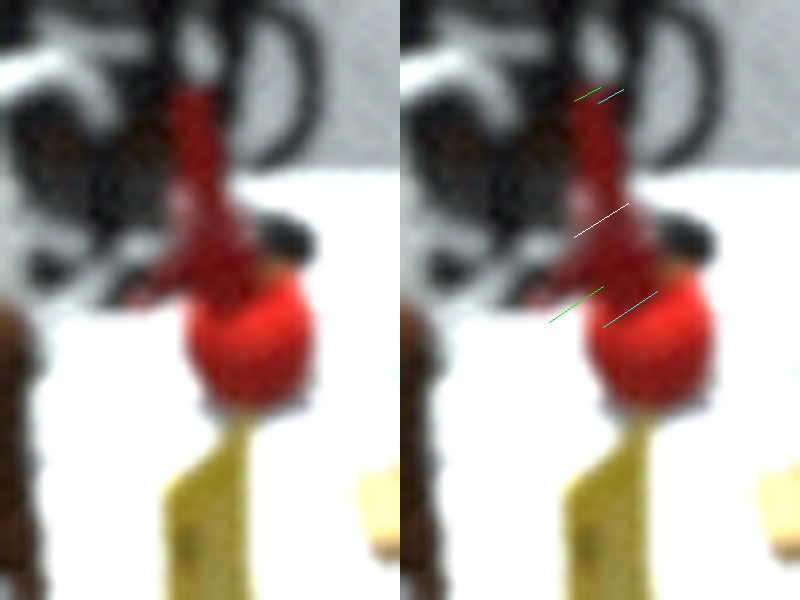

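Emit:
{"name": "arm_command", "arguments": {
  "plan": [
    [[0,0,-0.4],0],
    [[0,0,-1.0],0],
    [[0,0,-1.6],0],
    [[0,0,-2.0],0],
    [[0,0,-2.0],0]
  ]
}}

```text
time: 13.8
position: [0.5801, -0.1701, 0.1887]
tool_rot: [-0.438, 0.557, -0.554, 0.437]
ft_force: [0.5, 0.6, -1.6]
grip_width: 0.0172
```

Run:
```python
from h import *
snap(16,(312,130,28,45),13,"pics/n1.png",(0,),dz=.062)
```

```text
13.85 [ 0.581  -0.1704  0.1898] ang -13.5 F [-0.4  0.2 -1.5] w 0.0167
```

View pics/n1.png

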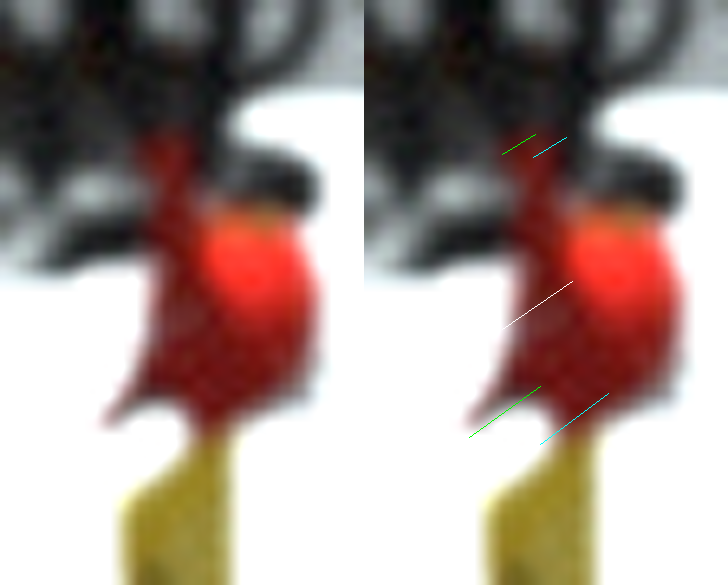

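Emit:
{"name": "arm_command", "arguments": {
  "plan": [
    [[0.08,-0.02,0],0],
    [[0.14,-0.03,0],0],
    [[0.14,-0.03,-0.15],0],
    [[0.14,-0.03,-0.3],0],
    [[0.14,-0.03,-0.3],0]
  ]
}}

```text
time: 14.35
position: [0.5847, -0.1712, 0.1825]
tool_rot: [-0.438, 0.556, -0.555, 0.438]
ft_force: [0.4, -0.1, -0.4]
grip_width: 0.017
```

Run:
```python
from h import *
snap(17,(312,135,28,45),13,"pics/n2.png",(0,),dz=.062)
```

```text
14.4 [ 0.5849 -0.1712  0.1828] ang -13.5 F [-0.7 -0.1 -1.2] w 0.0167
```

View pics/n2.png

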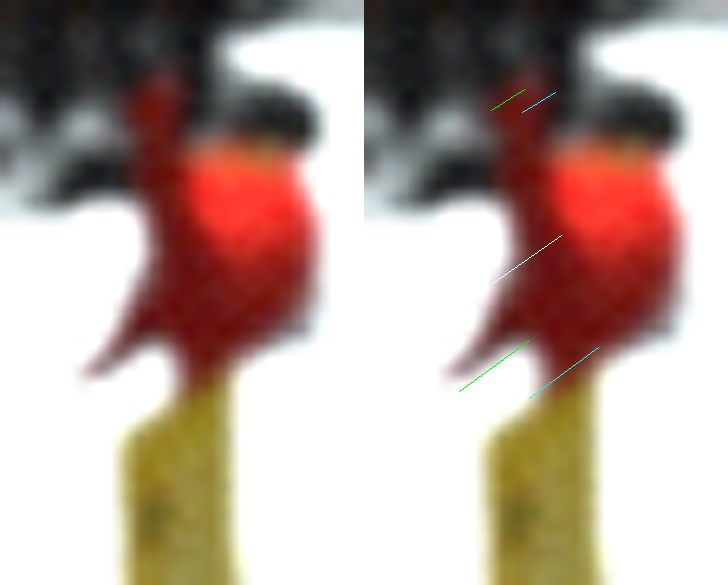

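Centred: the lip middle is at crop x≈173 and the card middle at ≈176. Descending gently.

Emit:
{"name": "arm_command", "arguments": {
  "plan": [
    [[0,0,-0.1],0],
    [[0,0,-0.25],0],
    [[0,0,-0.4],0],
    [[0,0,-0.5],0],
    [[0,0,-0.5],0]
  ]
}}

```text
time: 14.9
position: [0.5848, -0.1712, 0.17]
tool_rot: [-0.438, 0.556, -0.555, 0.438]
ft_force: [0.2, -0.6, -0.4]
grip_width: 0.0167
```

Run:
```python
from h import *
snap(18,(312,135,28,45),13,"pics/n3.png",(0,),dz=.062)
```

```text
14.95 [ 0.585  -0.1713  0.1703] ang -13.5 F [ 0.5 -0.2 -0.6] w 0.0169
```

View pics/n3.png

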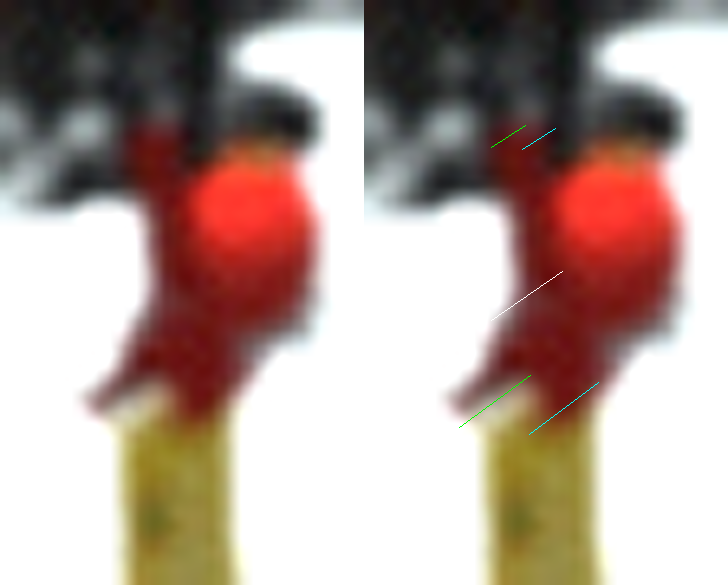

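Emit:
{"name": "arm_command", "arguments": {
  "plan": [
    [[0,0,-0.1],0],
    [[0,0,-0.25],0],
    [[0,0,-0.4],0],
    [[0,0,-0.48],0],
    [[0,0,-0.48],0]
  ]
}}

```text
time: 15.45
position: [0.5848, -0.1713, 0.1581]
tool_rot: [-0.438, 0.556, -0.555, 0.438]
ft_force: [0.3, 0.8, -1.0]
grip_width: 0.0168
```

Run:
```python
from h import *
snap(19,(312,135,28,45),13,"pics/n4.png",(0,),dz=.062)
c=__import__("rig").camera("top");pickle.dump(c,open("top19.pkl","wb"));crop(c,380,170,70,60,10,"pics/n5.png")
```

```text
15.5 [ 0.585  -0.1714  0.1584] ang -13.5 F [ 0.9  0.2 -1. ] w 0.0169
```

View pics/n4.png

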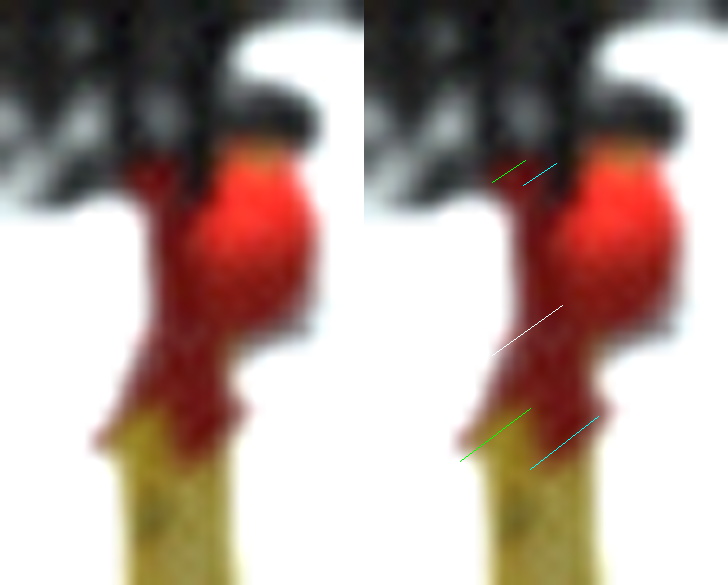

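View pics/n5.png

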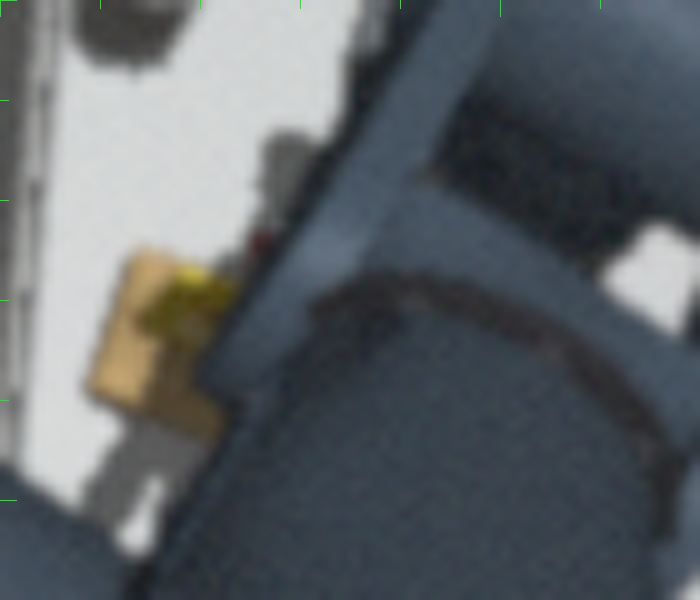

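Run:
```python
from h import *
s=load("side",19)
E0=np.array([.581,-.171]);y=np.array([np.cos(np.radians(-13.5)),np.sin(np.radians(-13.5))]);x=np.array([-y[1],y[0]])
for nm,p in (("R near",(180,458)),("R far",(243,408)),("L near",(99,442)),("card near corner(.115)",(128,412))):
    uv=(312+(p[0]+.5)/13-.5,135+(p[1]+.5)/13-.5)
    for z in (.092,.097,.102): 
        X=onplane(s,uv,z)[:2]-E0; print(nm,z,"along %.1f across %.1f mm"%(X@x*1e3,X@y*1e3))
# solve with along fixed = +-30
    for a in (.03,-.03):
        o,d=ray(s,uv); n=np.r_[x,0]; t=(a+E0@x-o@n)/(d@n); X=o+d*t; print("  at along",a,"across %.1f z %.1f"%((X[:2]-E0)@y*1e3,X[2]*1e3))
```

```text
R near 0.092 along 0.8 across -1.0 mm
R near 0.097 along 14.7 across -6.9 mm
R near 0.102 along 28.5 across -12.8 mm
  at along 0.03 across -13.4 z 102.5
  at along -0.03 across 12.2 z 80.9
R far 0.092 along -56.7 across -0.4 mm
R far 0.097 along -42.3 across -6.3 mm
R far 0.102 along -28.0 across -12.3 mm
  at along 0.03 across -36.2 z 122.2
  at along -0.03 across -11.4 z 101.3
L near 0.092 along -6.0 across 31.6 mm
L near 0.097 along 7.9 across 25.4 mm
L near 0.102 along 21.8 across 19.2 mm
  at along 0.03 across 15.6 z 104.9
  at along -0.03 across 42.3 z 83.4
card near corner(.115) 0.092 along -39.6 across 35.3 mm
card near corner(.115) 0.097 along -25.4 across 29.1 mm
card near corner(.115) 0.102 along -11.2 across 22.9 mm
  at along 0.03 across 4.8 z 116.5
  at along -0.03 across 31.1 z 95.4
```

Run:
```python
from h import *
y=np.array([np.cos(np.radians(-13.5)),np.sin(np.radians(-13.5))]);x=np.array([-y[1],y[0]])
def chk(k,E0,off,sc,pts):
    s=load("side",k)
    for nm,p,a in pts:
        uv=(off[0]+(p[0]+.5)/sc-.5,off[1]+(p[1]+.5)/sc-.5)
        o,d=ray(s,uv); n=np.r_[x,0]; t=(a+E0@x-o@n)/(d@n); X=o+d*t; print(k,nm,"across %.1f z %.1f"%((X[:2]-E0)@y*1e3,X[2]*1e3))
chk(13,np.array([.4447,-.1599]),(340,160),12,(("L",(115,388),.03),("R",(215,402),.03),("Rfar",(283,352),-.03)))
chk(14,np.array([.4433,-.1592]),(340,150),12,(("L",(138,442),.03),("R",(230,457),.03),("Rfar",(280,405),-.03)))
s=load("side",19)
# card top edge height now: near corner & pixel rows of column
uv=(312+(124+.5)/13-.5,135)
for nm,k,p,off in (("before",17,(122,438),(312,135)),("before far",16,(228,428),(312,130))):
    s=load("side",k);uv=(off[0]+(p[0]+.5)/13-.5,off[1]+(p[1]+.5)/13-.5)
    E0=np.array([.581,-.171]);a=.055 if "far" not in nm else -.055
    o,d=ray(s,uv); n=np.r_[x,0]; t=(a+E0@x-o@n)/(d@n); X=o+d*t; print(nm,"across %.1f z %.1f"%((X[:2]-E0)@y*1e3,X[2]*1e3))
```

```text
13 L across 21.5 z 6.5
13 R across -16.3 z 6.2
13 Rfar across -22.3 z 4.4
14 L across 14.2 z 33.1
14 R across -20.3 z 31.8
14 Rfar across -19.4 z 30.5
before across -3.8 z 116.2
before far across 4.2 z 108.2
```

Emit:
{"name": "arm_command", "arguments": {
  "plan": [
    [[-0.03,0.01,-0.03],0],
    [[-0.03,0.01,-0.05],0],
    [[-0.03,0.01,-0.05],0],
    [[-0.03,0.01,-0.05],0],
    [[-0.03,0.01,-0.05],0]
  ]
}}

```text
time: 16.05
position: [0.5845, -0.1712, 0.1575]
tool_rot: [0.438, -0.555, 0.555, -0.438]
ft_force: [-0.2, -0.3, -0.7]
grip_width: 0.0171
```

Run:
```python
from h import *
snap(20,(312,135,28,45),13,"pics/n6.png",(0,),dz=.062)
s=load("side",20);s0=load("side",0)
d=np.abs(s["pixels"].astype(int)-s0["pixels"]).max(2)
def box(nm,x0,y0,x1,y1): print(nm,"changed px",int((d[y0:y1,x0:x1]>60).sum()),"of",(y1-y0)*(x1-x0))
box("mill/salt",285,150,313,195);box("blue",335,148,356,178);box("yellow lower",314,178,338,194);box("mug",335,232,378,274);box("other clip",295,268,325,315)
```

```text
16.1 [ 0.5845 -0.1712  0.1575] ang -13.5 F [-0.1  0.7 -1.2] w 0.0168
mill/salt changed px 21 of 1260
blue changed px 0 of 630
yellow lower changed px 122 of 384
mug changed px 19 of 1806
other clip changed px 0 of 1410
```

View pics/n6.png

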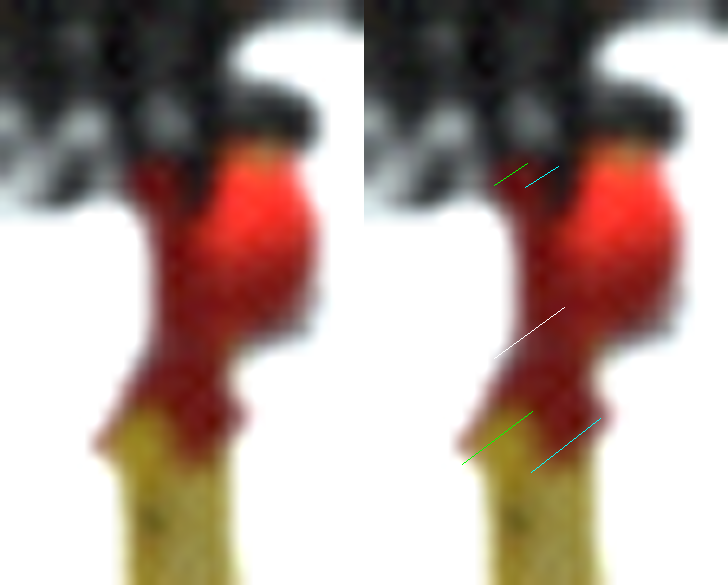

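Run:
```python
from rig import *
print(hand_in()); o=get_obs(); print(o["time"],o["position"],o["grip_width"])
```

```text
the job is handed in; nothing more can be done
None
the job is handed in; nothing more can be done
```

I picked up the red clip on the robot's right by its handles and squeezed it wide open. It is lowered over the middle of the yellow card's top edge, still held there squeezed open. I handed in at about 16 s of the 38 s.

The first squeeze tipped the clip about 13° in the grip. I squared it by dragging its open lips lightly on a bare patch of worktop, then carried it back to the card.

**Last checks:**
- **Opening:** the fingers hold 17 mm, tighter than the 19 mm given for the stop, so the jaws are wide open.
- **Clearance:** the lips measured about +15 mm and -12 mm either side of the card's middle, parallel to it. The wrist force showed only the clip's weight, so nothing is touching.
- **Depth:** the lips are about 2 cm below the edge, judged from the height at which they touched the worktop.
- **Surroundings:** the blue stand and the other clip are unchanged in the images. The view around the yellow stand changed, which I put down to the gripper's shadow because the card's edges and the block's corner are where they started. I put small changes around the mug, mill and salt down to shadow too.

**What disagreed:**
- **Fingertips:** they looked about 20 mm higher than the reported tool point, so I gripped 9 mm lower than planned.
- **Remaining lean:** it is uncertain. The line from handles to lips suggested about -3° and the lip heights about +3° to +5°.

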